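# Hang the cutting straightedge back on its hook

### The job

Tidy the cutting straightedge away: lift it out of its tray by the finger gap, lay it flat on the cutting mat and let go. Then take it again by the orange eye at its end, raise it and ease your grip so that it swings down and hangs plumb from your fingers, clamp it firmly again, and hang it by the hole in its eye on the free hook of the rack. Do not disturb the scraper on the other hook, the jar or the brush pot.

Things in the scene. Friction and masses are not known exactly. Their poses are not given: they have to be found in the camera images.
- straightedge: Aluminium straightedge, 260 long, 30 wide, 12 mm thick, about 0.12 kg; an orange plastic cap with a round eye ends it. Lies face up in the tray, eye end nearer the robot. Origin: mid-length, centre of the underside; x runs along it towards the eye, y across, z up through the flat face. It balances about 10 mm from the origin, away from the eye. See eye for the eye and how it pivots.
- eye (a point): Centre of the hole in the eye: 110 mm along +x from the straightedge's origin, 6 mm above its underside. Eye 40 mm across, 12 mm thick, 5 mm prouder than the bar each side, its sides flat for 8 mm; 18 mm hole through the flat faces. Pinched by those sides it stays level at about 40 N, sags below 30 N, stops 10 to 17 degrees short of plumb at 10 to 20 N, within 8 degrees of it at 3 to 5 N.
- tray: Fixed wooden tray, 300 (x) by 110 mm (y). Origin: centre of its underside. Two grooved end blocks, 30 mm high, hold the straightedge, its underside 14 mm above the table; the one at the -x end leaves only 3 mm beside the eye. Between them, from x = -45 to +55 mm, is a finger gap open to both sides, its floor 6 mm above the table.
- mat: Fixed green cutting mat with a white grid, 320 mm (x) by 210 mm (y), 3 mm thick. Origin: centre of its underside, on the table.
- rack: Fixed hanging rack: wooden foot 130 (x) by 260 (y) by 18 mm; two thin steel posts carry a flat steel rail along y, 20 mm high, its top 300 mm above the table, 27 to 33 mm from the origin towards +x. Two hooks are clipped on the rail and point to the rack's -x. Origin: centre of the foot's underside.
- hook_free: The empty one of the two wire hooks on the rack. Origin: root of the wire on its axis, 290 mm above the table. The 5 mm wire runs level along the hook's own -x for 55 mm, then turns up at 45 degrees for 6 mm more, so its tip ends at x = -64 mm, 8.5 mm above the axis at most. z is up. A clip plate 22 wide, 26 high, 4 mm thick is at the root.
- hook_used: The other hook, same shape, on which the scraper hangs. It may be to the left or right of the free one, 100 to 140 mm away.
- scraper: Paint scraper hanging on the used hook: dark wooden handle 26 mm wide, steel blade 60 mm wide, 185 mm long. Origin: centre of its hanging hole.
- jar: Jar of paint with a black lid, 68 mm across, 85 mm high, on the table beyond the mat. Origin: centre of its underside.
- pot: White pot with three brushes, 74 mm across, about 165 mm high over the brushes, on the table beyond the mat. Origin: centre of its underside.

How it is judged:
By the outcome, as a careful person would: the job done as asked, in the order asked, and still so for the second after the job is handed in, with the robot touching nothing.
It also fails if it takes over 72 s, if anything falls off the work surface, if the arm or the gripper's body presses on something with over 40 N, if the wrist force passes 120 N, or if a joint passes its speed limit or range.

### The arm

A 6-joint arm with a two-finger parallel gripper is mounted at the origin on the work surface. World frame = base frame: x ahead of the robot, y to its left, z up, the work surface at z = 0. Lengths are in m, angles in rad, forces in N, time in s.
With the tool pointing down it reaches from about 0.25 to 0.775 m from the base axis. Payload 4 kg.
Tool frame: the origin (TCP) lies between the finger pads; the fingertips stand 11 mm ahead of it and the grasp point (between the pads) lies 8 mm behind it; z points along the fingers, y is the direction in which the jaws open and shut (so a half turn about z gives the same grasp; the last joint's range is limited). The gripper opens to 94 mm and grips with 3 to 60 N. Pads are 16 mm wide; open, the fingers measure 119 mm over their backs; the gripper's body (75 mm by 177 mm) begins 78 mm behind the grasp point.
Start: joints at [1.078, 0.087, 1.371, -0, 1.684, -0.103], TCP at [0.209, 0.509, 0.181] pointing down, gripper open.
Joint ranges: [-3.1, 3.1], [-0.76, 2.03], [0.27, 2.55], [-1.08, 4.22], [0.17, 2.65], [-2.57, 2.57]. Speed limits (rad/s): [2.79, 2.79, 3.14, 3.14, 3.14, 3.14].

### API

Orientations are given as [roll, pitch, yaw] about the fixed x, y, z axes, in that order (R = Rz(yaw) Ry(pitch) Rx(roll)).
In Python, from bench import get_obs, cams, ticket gives the robot as it stands. The module is installed in compiled form; this text tells all that it offers.
- The arm moves only by the shell command python3 -m crank 'ROWS'. ROWS is JSON, a list of rows, each an object of numbers: "tx", "ty", "tz": the shift along the tool's x, y, z in cm; "twist": the turn about the tool's z in degrees; "grip": the opening, from 0 (shut) to 1 (fully open). In form: [{"tx": .., "ty": .., "tz": .., "twist": .., "grip": ..}, ...]. A call has 1 to 12 rows; each row shifts and turns the commanded pose from where the row before left it, along the tool's axes as they then stand; what a row does not reach is not made up. A row lasts 1/8 s, in which the tool goes at most 62.5 mm and 10.7 degrees, less where a joint would pass 70% of its speed; a pose out of reach is approached as far as the arm can. A call is refused whole if a number of a shift passes 6.25 or a number of a turn 10.7, either way. A call with a gripper value outside its range is refused whole. The fingers move at their own pace and stop on an object; the grip force is fixed at half the most. Time passes only in rows, so rows that do not move let the fingers close. It gives the time, the measured TCP pose, the force and the opening at its end, in the units of the state.
- get_obs(): the state, without advancing time (a new reading comes with each control period).
- cams.snapshot(name): name is "side" or "top" or "wrist"; returns a dict with "frame" (400x640x3 uint8, red, green, blue), "intrinsics" (3x3 intrinsics, pixels), "R" (3x3) and "t" (3): a world point X has camera coordinates R X + t; the wrist camera has in their place "hand_eye" (4x4, takes a point from camera to tool coordinates, whose origin is the TCP and whose axes are the flange's). Camera axes: x right, y down, z forward; pixel columns grow to the right and rows downward; lengths in m; the calibration is good to about 2 mm. A picture is of the moment at which its call begins: read the wrist's pose just before it. There is no depth.
- ticket.close_job(): hands the job in, once; it reports no verdict.
Trained networks look in a picture, given as the dict that the camera call returned (one of the last four; its "shot" number tells which), for a name from the list of things; names that differ only in an ending like _2 or _b are one class to them, and where a whole thing is asked for, a point or a joint stands for the part that bears it (a point fixed in the world has none). Each returns a list of dicts, best first, with "conf" (0 to 1); they miss things now and then, are a little off and sometimes report something else, mostly with a low value. They report only what shows in the picture. A call takes as long as a camera call.
- cams.outline_of(picture, query): "region" (400x640 bool, what is visible of it) and "centre" ([column, row] in pixels, amid what is visible of it).
The state is a dict: "time": time; "joint_positions": joint angles; "qvel": joint speeds; "joint_torque": joint torques, N m; "tool_pos": TCP position; "ee_rot": TCP orientation; "wrist_force": force on the tool from outside, world axes, zero at the start; "wrist_torque": the same for the moment, N m; "width": finger opening in m.
Only numpy, scipy, OpenCV 4.12 (cv2) and the standard library are available. Lean on these libraries where they do the work, as an engineer would, in place of code of your own. Each camera call takes 0.05 s, during which the arm holds its last target.

## Working session

There is one attempt and no reset: what is moved stays moved. The work goes in short steps, Python scripts to look and compute and a shell command to move; the robot and the scene stay as the last step left them, time stands still between calls to the robot, and variables do not carry over. Pictures are saved under pics/ and viewed, and the job is handed in when it is done.

```bash
mkdir -p pics; cat > h.py <<'E'
import numpy as np, cv2
from bench import get_obs, cams, ticket
from scipy.spatial.transform import Rotation as Ro
def save(p,n): cv2.imwrite('pics/%s.png'%n, p['frame'][:,:,::-1])
def camRt(p,o=None):
    if 'R' in p: return np.array(p['R']),np.array(p['t'])
    T=np.eye(4);T[:3,:3]=Ro.from_euler('xyz',o['ee_rot']).as_matrix();T[:3,3]=o['tool_pos']
    M=np.linalg.inv(T@np.array(p['hand_eye']));return M[:3,:3],M[:3,3]
def ray(p,px,o=None):
    R,t=camRt(p,o);K=np.array(p['intrinsics'])
    d=R.T@np.linalg.solve(K,[px[0],px[1],1.]);return -R.T@t,d
def onz(p,px,z,o=None):
    c,d=ray(p,px,o);return c+d*(z-c[2])/d[2]
def proj(p,X,o=None):
    R,t=camRt(p,o);q=np.array(p['intrinsics'])@(R@np.array(X)+t);return q[:2]/q[2]
def tri(rs):
    A=np.zeros((3,3));b=np.zeros(3)
    for c,d in rs:
        d=d/np.linalg.norm(d);P=np.eye(3)-np.outer(d,d);A+=P;b+=P@c
    return np.linalg.solve(A,b)
E
python3 - <<'E'
from h import *
o=get_obs();print(o)
for n in['side','top','wrist']:
    p=cams.snapshot(n);save(p,n+'0');R,t=camRt(p,o);print(n,'campos',(-R.T@t).round(3),'fwd',R[2].round(2),'right',R[0].round(2),p['intrinsics'][0][0])
    if n=='wrist':print(p['hand_eye'])
    for q in['straightedge','eye','tray','mat','rack','hook_free','hook_used','scraper','jar','pot']:
        for r in cams.outline_of(p,q)[:3]:
            ys,xs=np.nonzero(r['region']);print(q,round(r['conf'],2),np.round(r['centre'],1),xs.min(),xs.max(),ys.min(),ys.max(),len(xs))
print(get_obs()['time'])
E
```

```text
{'time': 0.0, 'joint_positions': array([ 1.07788316e+00,  8.79168746e-02,  1.37226242e+00, -1.21889145e-05,
        1.68360754e+00, -1.03109719e-01]), 'qvel': array([-0.00100857, -0.00085169, -0.00141359,  0.00073464,  0.00017466,
        0.00047441]), 'joint_torque': array([ 4.53025032e-04, -3.40174377e+01, -3.02432334e+01,  7.18827057e-02,
        3.29589180e-02, -1.72668283e-04]), 'tool_pos': array([0.20872437, 0.50819061, 0.17952095]), 'ee_rot': array([-3.13940887e+00, -2.13791111e-04,  2.75178761e+00]), 'wrist_force': array([-0.58064143,  0.52475091, -0.23802371]), 'wrist_torque': array([0.00711983, 0.01142534, 0.03766333]), 'width': 0.09390845642277454}
side campos [0.548 0.724 0.822] fwd [ 0.04 -0.75 -0.66] right [-1.   -0.05 -0.01] 403.44626969722395
straightedge 0.89 [346.  178.3] 306 384 168 184 546
eye 0.73 [349.  175.2] 307 384 168 185 500
tray 0.94 [340.4 180.4] 295 393 159 200 1982
mat 0.69 [331.9 252.2] 276 404 223 290 6314
rack 0.62 [338.  353.3] 289 383 223 399 6992
hook_free 0.52 [314.9 309.6] 308 353 296 318 278
hook_used 0.56 [340.9 247.8] 333 343 244 259 92
scrap
[... 675 characters left out ...]
232 213 220 132
scraper 0.41 [221.1 218.7] 210 231 213 221 133
jar 0.68 [313.2 212.4] 284 347 161 257 6109
jar 0.66 [344.  136.4] 335 355 125 148 384
jar 0.42 [414.3 210.4] 384 435 161 258 2476
pot 0.76 [284.9 132.2] 271 299 115 146 563
wrist campos [0.137 0.537 0.384] fwd [ 0.24 -0.1  -0.96] right [ 0.38  0.92 -0.  ] 279.2066270893951
[[-1.91845849e-03 -9.63947169e-01 -2.66086782e-01  7.69506402e-02]
 [ 9.99998133e-01 -1.78766572e-03 -7.33744049e-04 -1.01040600e-03]
 [ 2.31616278e-04 -2.66087693e-01  9.63948798e-01 -2.04208799e-01]
 [ 0.00000000e+00  0.00000000e+00  0.00000000e+00  1.00000000e+00]]
mat 0.52 [281.3 367.9] 216 370 356 379 1758
rack 0.83 [278.9 367.3] 216 371 356 378 1760
1.65
```

View pics/side0.png

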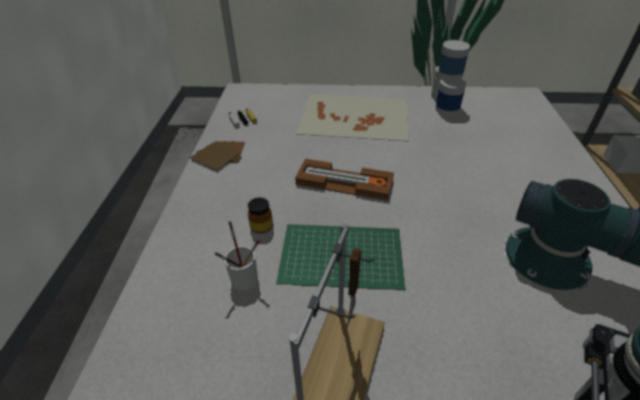

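View pics/top0.png

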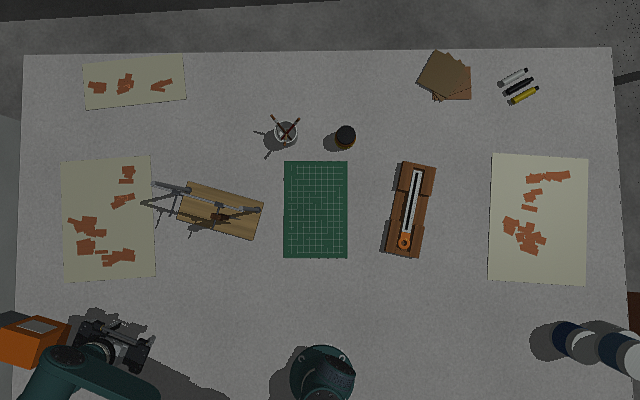

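```bash
python3 - <<'E'
import cv2
t=cv2.imread('pics/top0.png');s=cv2.imread('pics/side0.png')
cv2.imwrite('pics/topA.png',cv2.resize(t[150:270,370:450],None,fx=5,fy=5,interpolation=cv2.INTER_CUBIC))
cv2.imwrite('pics/topB.png',cv2.resize(t[170:250,140:270],None,fx=6,fy=6,interpolation=cv2.INTER_CUBIC))
cv2.imwrite('pics/sideB.png',cv2.resize(s[230:350,280:400],None,fx=5,fy=5,interpolation=cv2.INTER_CUBIC))
E
```

```text
(no output)
```

View pics/topA.png

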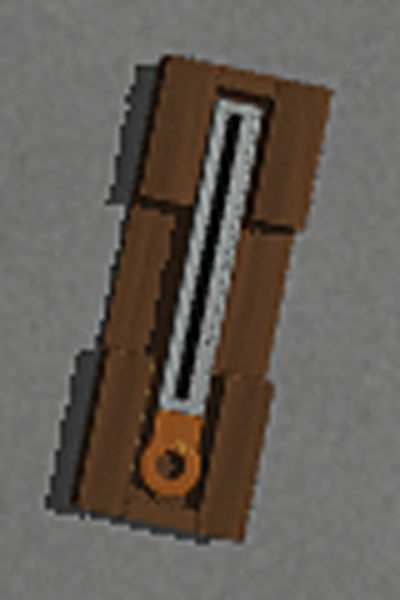

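View pics/topB.png

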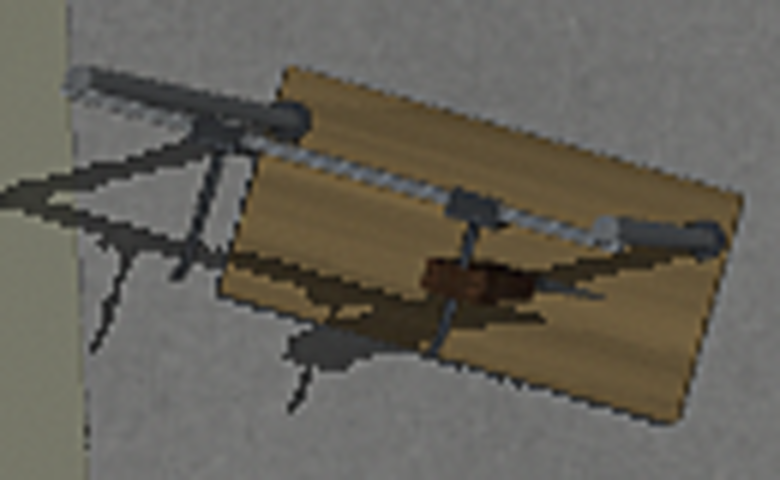

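View pics/sideB.png

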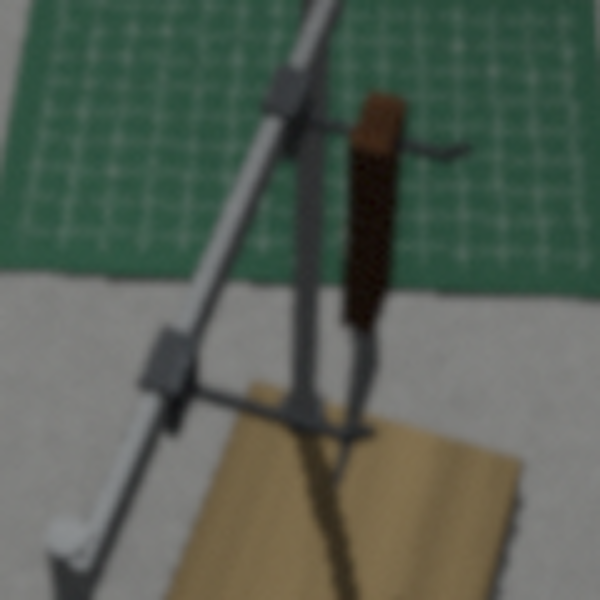

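```bash
python3 - <<'E'
from h import *
p=cams.snapshot('top');s=cams.snapshot('side')
e=onz(p,(404,242.6),.026);f=onz(p,(418.4,171),.02)
print('eye',e,'far',f,'yaw(eye dir)',np.degrees(np.arctan2(*(e-f)[[1,0]])),np.linalg.norm(e-f))
# top corners of tray at z .03 
for c in [(165,58),(332,92),(245,542),(78,513)]: print('tray',onz(p,(370+c[0]/5,150+c[1]/5),.03).round(4))
for c in [(284,161),(347,161),(347,257.5),(284,257.5)]: print('mat',onz(p,c,.003).round(4))
for n,a,b in[('root',(175.5,191.7),(318,307)),('tip',(170,215.8),(354.4,316.6))]:
    X=tri([ray(p,a),ray(s,b)]);print(n,X,proj(p,X),proj(s,X))
print('tip topz294',onz(p,(170,215.8),.294),'root',onz(p,(175.5,191.7),.29))
# foot corners z=.018
for c in [(288,68),(742,195),(678,423),(218,293)]: print('foot',onz(p,(140+c[0]/6,170+c[1]/6),.018).round(4))
# rail line z .3
for c in [(255,148),(595,240)]: print('rail',onz(p,(140+c[0]/6,170+c[1]/6),.3).round(4))
E
```

```text
eye [ 0.42949208 -0.27026287  0.026     ] far [ 0.66154761 -0.3248965   0.02      ] yaw(eye dir) 166.75191727046726 0.23847557419987706
tray [ 0.6919 -0.2732  0.03  ]
tray [ 0.6682 -0.3812  0.03  ]
tray [ 0.3788 -0.3162  0.03  ]
tray [ 0.3986 -0.2095  0.03  ]
mat [0.7026 0.1167 0.003 ]
mat [ 0.6999 -0.0928  0.003 ]
mat [ 0.3819 -0.0872  0.003 ]
mat [0.3845 0.119  0.003 ]
root [0.58225674 0.37394035 0.29333709] [175.50531271 193.19052637] [315.4658064  306.80042897]
tip [0.52359248 0.38787132 0.2925461 ] [169.99091449 215.93132473] [354.17212798 316.58267603]
tip topz294 [0.52392287 0.38731868 0.294     ] root [0.5863459  0.37517446 0.29      ]
foot [0.6375 0.4307 0.018 ]
foot [0.5649 0.1829 0.018 ]
foot [0.442 0.218 0.018]
foot [0.5153 0.4677 0.018 ]
rail [0.5778 0.3535 0.3   ]
rail [0.5365 0.2075 0.3   ]
```

```bash
python3 -m crank '[{"twist":-9.8,"grip":1},{"tx":-3.4,"ty":-4.7}]'
```

```text
invalid input at $[0]: expected keys tx, ty, tz, twist, grip
```

```bash
python3 -m crank '[{"tx":0,"ty":0,"tz":0,"twist":-9.8,"grip":1},{"tx":-3.4,"ty":-4.7,"tz":0,"twist":0,"grip":1}]'
```

```text
time: 2.0
tool_pos: [0.2314, 0.4566, 0.1798]
ee_rot: [-3.141, -0.001, 2.928]
wrist_force: [1.7, -0.2, 0.5]
width: 0.094
```

```bash
python3 -m crank '[{"tx":-3.4,"ty":-4.7,"tz":0,"twist":0,"grip":1},{"tx":-3.4,"ty":-4.7,"tz":0,"twist":0,"grip":1},{"tx":-3.4,"ty":-4.7,"tz":0,"twist":0,"grip":1},{"tx":-3.4,"ty":-4.7,"tz":0,"twist":0,"grip":1},{"tx":-3.4,"ty":-4.7,"tz":0,"twist":0,"grip":1},{"tx":-3.4,"ty":-4.7,"tz":0,"twist":0,"grip":1},{"tx":-3.4,"ty":-4.7,"tz":0,"twist":0,"grip":1},{"tx":-3.4,"ty":-4.7,"tz":0,"twist":0,"grip":1},{"tx":-3.4,"ty":-4.7,"tz":0,"twist":0,"grip":1},{"tx":-3.4,"ty":-4.7,"tz":0,"twist":0,"grip":1},{"tx":-3.4,"ty":-4.7,"tz":0,"twist":0,"grip":1},{"tx":0,"ty":0,"tz":0,"twist":0,"grip":1}]'
python3 - <<'E'
from h import *
o=get_obs();p=cams.snapshot('wrist');save(p,'w1');print(o['tool_pos'],o['ee_rot'],get_obs()['time'])
for q in['straightedge','eye']:
    for r in cams.outline_of(p,q)[:2]:
        ys,xs=np.nonzero(r['region']);print(q,round(r['conf'],2),np.round(r['centre'],1),xs.min(),xs.max(),ys.min(),ys.max(),len(xs))
        if q=='straightedge':
            c=cv2.fitLine(np.c_[xs,ys].astype(np.float32),cv2.DIST_L2,0,.01,.01).ravel();print(c)
print('expected eye',proj(p,[.4295,-.2703,.026],o),'far',proj(p,[.6615,-.325,.026],o))
E
```

```text
time: 3.5
tool_pos: [0.4853, -0.1335, 0.1796]
ee_rot: [-3.141, -0.002, 2.918]
wrist_force: [-0.9, 0.8, -0.7]
width: 0.094
[ 0.48530118 -0.13349737  0.17960915] [-3.14133504e+00 -1.63344916e-03  2.91765659e+00] 3.55
straightedge 0.84 [211.8 198.5] 194 235 149 300 2443
[1.09242216e-01 9.94015157e-01 2.13842407e+02 1.99237823e+02]
eye 0.89 [214.1 196.8] 195 234 149 299 2363
expected eye [210.36987463 165.49995943] far [226.23055698 322.51480686]
```

View pics/w1.png

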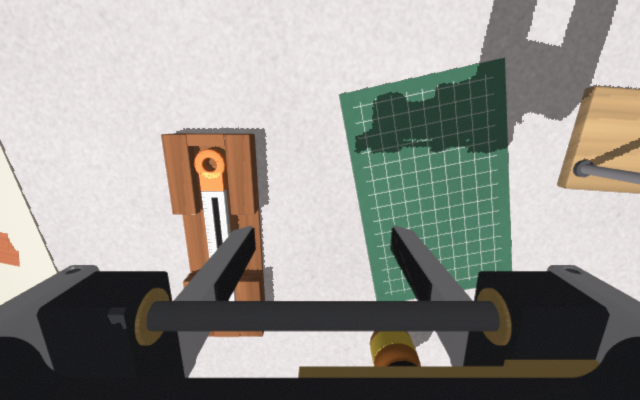

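```bash
python3 - <<'E'
from h import *
o=get_obs();p=cams.snapshot('wrist')
im=cv2.imread('pics/w1.png');cv2.imwrite('pics/w1c.png',cv2.resize(im[140:300,150:280],None,fx=4.6,fy=3.6,interpolation=cv2.INTER_CUBIC))
r=cams.outline_of(p,'straightedge')[0]['region']
pts=[]
for y in range(200,232,3):
    xs=np.nonzero(r[y])[0]
    if len(xs): pts.append(onz(p,((xs.min()+xs.max())/2,y),.026,o)); print(y,xs.min(),xs.max())
pts=np.array(pts);d=pts[-1]-pts[0];print(pts[0],pts[-1],np.degrees(np.arctan2(d[1],d[0])))
ys,xs=np.nonzero(r[149:178]);ys+=149
print('eye bbox',xs.min(),xs.max(),ys.min());e=onz(p,((xs.min()+xs.max())/2,163.5),.026,o);print('eye',e,onz(p,(209.5,163.5),.026,o))
E
```

```text
200 200 224
203 200 224
206 200 224
209 201 225
212 201 225
215 201 225
218 202 225
221 202 226
224 202 226
227 203 226
230 203 227
[ 0.47427383 -0.27974228  0.026     ] [ 0.51595799 -0.28946881  0.026     ] -13.134325009401627
eye bbox 192 223 149
eye [ 0.42653284 -0.26972595  0.026     ] [ 0.42709569 -0.26721374  0.026     ]
```

View pics/w1c.png

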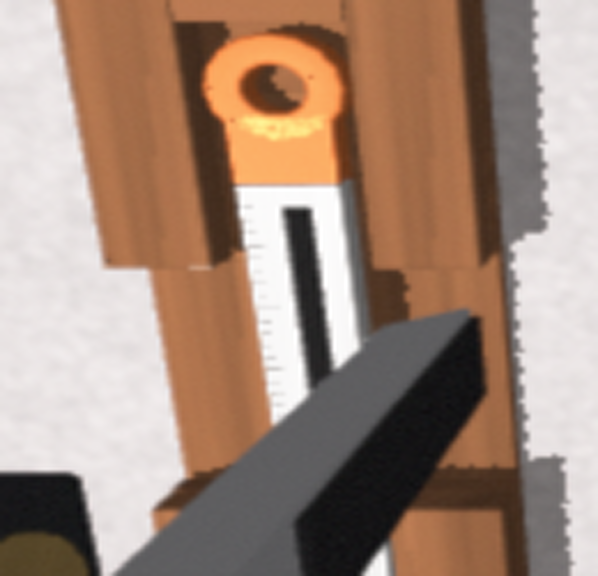

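```bash
python3 -m crank '[{"tx":-3.14,"ty":-4.85,"tz":0,"twist":0,"grip":1},{"tx":-3.14,"ty":-4.85,"tz":0,"twist":0,"grip":1},{"tx":-3.14,"ty":-4.85,"tz":0,"twist":0,"grip":1},{"tx":0,"ty":0,"tz":4.5,"twist":0,"grip":1},{"tx":0,"ty":0,"tz":4.5,"twist":0,"grip":1},{"tx":0,"ty":0,"tz":3.5,"twist":0,"grip":1},{"tx":0,"ty":0,"tz":0,"twist":0,"grip":1},{"tx":0,"ty":0,"tz":0,"twist":0,"grip":1}]'
python3 - <<'E'
from h import *
o=get_obs();p=cams.snapshot('wrist');save(p,'w2');print(o['tool_pos'],o['ee_rot'])
E
```

```text
time: 4.75
tool_pos: [0.5465, -0.2925, 0.0578]
ee_rot: [-3.141, 0.003, 2.924]
wrist_force: [0.3, -1.2, -0.2]
width: 0.0939
[ 0.54645974 -0.29252556  0.05784288] [-3.14064087e+00  2.92953849e-03  2.92414717e+00]
```

View pics/w2.png

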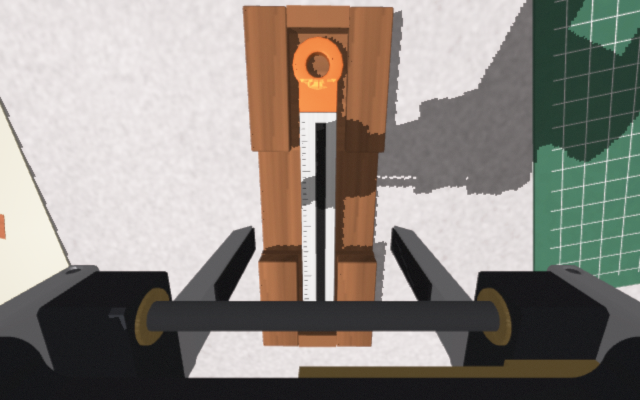

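```bash
python3 - <<'E'
from h import *
o=get_obs();p=cams.snapshot('wrist')
R=Ro.from_euler('xyz',o['ee_rot']).as_matrix()
for px in [(318,64),(318,113),(318.5,200),(319.5,300)]:
    X=onz(p,px,.026,o);print(px,X.round(4),(R.T@(X-o['tool_pos'])).round(4))
print(o['tool_pos'])
E
```

```text
(318, 64) [ 0.4282 -0.2716  0.026 ] [ 0.1206 -0.0046  0.0321]
(318, 113) [ 0.4636 -0.2796  0.026 ] [ 0.0844 -0.0049  0.0322]
(318.5, 200) [ 0.535  -0.2955  0.026 ] [ 0.0112 -0.0049  0.0326]
(319.5, 300) [ 0.6345 -0.3171  0.026 ] [-0.0906 -0.0045  0.033 ]
[ 0.54688443 -0.29302168  0.05860952]
```

```bash
python3 -m crank '[{"tx":0,"ty":-0.45,"tz":1.5,"twist":0,"grip":1},{"tx":0,"ty":0,"tz":1.6,"twist":0,"grip":1},{"tx":0,"ty":0,"tz":0,"twist":0,"grip":1},{"tx":0,"ty":0,"tz":0,"twist":0,"grip":1}]'
```

```text
time: 5.35
tool_pos: [0.5441, -0.2971, 0.0242]
ee_rot: [3.141, -0.001, 2.923]
wrist_force: [0.3, 0.3, 0.0]
width: 0.0942
```

```bash
python3 -m crank '[{"tx":0,"ty":0,"tz":-0.25,"twist":0,"grip":0},{"tx":0,"ty":0,"tz":0,"twist":0,"grip":0},{"tx":0,"ty":0,"tz":0,"twist":0,"grip":0},{"tx":0,"ty":0,"tz":0,"twist":0,"grip":0},{"tx":0,"ty":0,"tz":0,"twist":0,"grip":0},{"tx":0,"ty":0,"tz":0,"twist":0,"grip":0}]'
```

```text
time: 6.1
tool_pos: [0.5443, -0.2972, 0.0271]
ee_rot: [3.141, -0.0, 2.923]
wrist_force: [-0.1, -0.6, -0.4]
width: 0.037
```

```bash
python3 -m crank '[{"tx":0,"ty":0,"tz":0,"twist":0,"grip":0},{"tx":0,"ty":0,"tz":0,"twist":0,"grip":0},{"tx":0,"ty":0,"tz":0,"twist":0,"grip":0},{"tx":0,"ty":0,"tz":-0.3,"twist":0,"grip":0},{"tx":0,"ty":0,"tz":-0.7,"twist":0,"grip":0},{"tx":0,"ty":0,"tz":-1.0,"twist":0,"grip":0},{"tx":0,"ty":0,"tz":-2,"twist":0,"grip":0},{"tx":0,"ty":0,"tz":-3,"twist":0,"grip":0},{"tx":0,"ty":0,"tz":-3,"twist":0,"grip":0},{"tx":0,"ty":0,"tz":0,"twist":0,"grip":0}]'
python3 - <<'E'
from h import *
o=get_obs();p=cams.snapshot('wrist');save(p,'w3');print(o['tool_pos'],o['ee_rot'])
E
```

```text
time: 7.35
tool_pos: [0.5462, -0.2985, 0.1315]
ee_rot: [-3.139, 0.007, 2.923]
wrist_force: [-0.6, 0.1, -0.3]
width: 0.0004
[ 0.54622146 -0.29845129  0.13145262] [-3.138803    0.00742635  2.9228982 ]
```

View pics/w3.png

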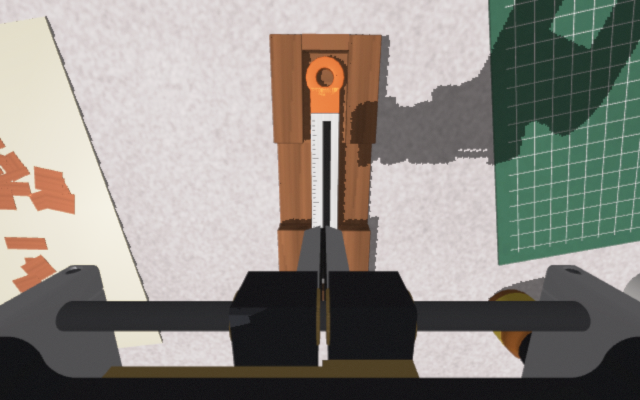

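```bash
python3 -m crank '[{"tx":0,"ty":0,"tz":0,"twist":0,"grip":0.6},{"tx":0,"ty":0,"tz":0,"twist":0,"grip":0.6},{"tx":0,"ty":0,"tz":0,"twist":0,"grip":0.6},{"tx":0,"ty":0,"tz":0,"twist":0,"grip":0.6},{"tx":0,"ty":0,"tz":4,"twist":0,"grip":0.6},{"tx":0,"ty":0,"tz":4,"twist":0,"grip":0.6},{"tx":0,"ty":0,"tz":2.6,"twist":0,"grip":0.6},{"tx":0,"ty":0,"tz":0,"twist":0,"grip":0.6},{"tx":0,"ty":0,"tz":0,"twist":0,"grip":0.6}]'
python3 - <<'E'
from h import *
for i in range(3):print(get_obs()['tool_pos'],get_obs()['wrist_force'])
E
```

```text
time: 8.52
tool_pos: [0.5451, -0.2977, 0.0225]
ee_rot: [-3.141, 0.002, 2.923]
wrist_force: [1.1, 0.4, 0.8]
width: 0.0565
[ 0.54509325 -0.29772791  0.02253214] [1.06516394 0.40355084 0.80938561]
[ 0.54509325 -0.29772791  0.02253214] [1.06516394 0.40355084 0.80938561]
[ 0.54509325 -0.29772791  0.02253214] [1.06516394 0.40355084 0.80938561]
```

```bash
python3 -m crank '[{"tx":0,"ty":0,"tz":0,"twist":0,"grip":0},{"tx":0,"ty":0,"tz":0,"twist":0,"grip":0},{"tx":0,"ty":0,"tz":0,"twist":0,"grip":0},{"tx":0,"ty":0,"tz":0,"twist":0,"grip":0},{"tx":0,"ty":0,"tz":0,"twist":0,"grip":0},{"tx":0,"ty":0,"tz":0,"twist":0,"grip":0}]'
python3 - <<'E'
from h import *
p=cams.snapshot('side');save(p,'s4');im=cv2.imread('pics/s4.png');cv2.imwrite('pics/s4c.png',cv2.resize(im[120:220,270:420],None,fx=5,fy=5,interpolation=cv2.INTER_CUBIC))
E
```

```text
time: 9.28
tool_pos: [0.5443, -0.2971, 0.021]
ee_rot: [3.141, -0.0, 2.923]
wrist_force: [-0.2, -0.4, 0.5]
width: 0.0013
```

View pics/s4c.png

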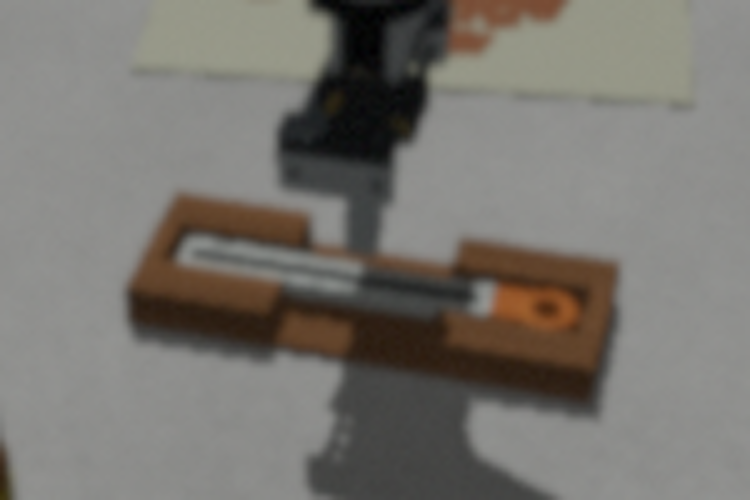

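```bash
python3 - <<'E'
from h import *
p=cams.snapshot('side');o=get_obs();R=Ro.from_euler('xyz',o['ee_rot']).as_matrix()
for z in[.011,0,-.008,-.03,-.05]:
    q=proj(p,o['tool_pos']+R@[0,0,z]);print('tool z',z,((q-[270,120])*5).round())
for X in [(.428,-.2705,.026),(.545,-.297,.026),(.545,-.297,.014)]: print(X,((proj(p,X)-[270,120])*5).round())
w=cams.snapshot('wrist');save(w,'w4')
for z in[.011,0,-.03]: print('wrist',proj(w,o['tool_pos']+R@[0,0,z],o))
E
```

```text
tool z 0.011 [362. 291.]
tool z 0 [362. 278.]
tool z -0.008 [363. 268.]
tool z -0.03 [363. 241.]
tool z -0.05 [364. 215.]
(0.428, -0.2705, 0.026) [547. 303.]
(0.545, -0.297, 0.026) [361. 272.]
(0.545, -0.297, 0.014) [361. 287.]
wrist [324.19063861 220.26374643]
wrist [324.26198346 225.04388297]
wrist [324.49736789 240.81474479]
```

View pics/w4.png

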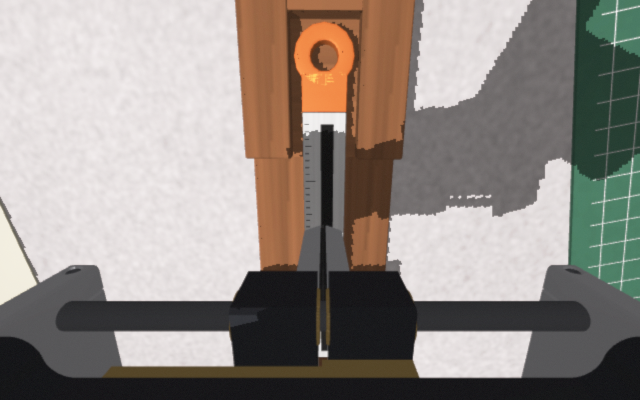

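```bash
python3 - <<'E'
from h import *
w=cams.snapshot('wrist');He=np.array(w['hand_eye']);M=np.linalg.inv(He);K=np.array(w['intrinsics'])
def pt(X):
    q=K@(M[:3,:3]@np.array(X)+M[:3,3]);return (q[:2]/q[2]).round(1)
for z in[.02,.011,0,-.008,-.019,-.03]: print(z,[pt((.008,y,z)) for y in(-.0595,-.047,-.0125,0,.0125,.047,.0595)])
o=get_obs();print(o['tool_pos'],o['width'],o['wrist_force'])
E
```

```text
0.02 [array([253.3, 207.8]), array([268.2, 207.7]), array([309.3, 207.7]), array([324.1, 207.6]), array([339. , 207.6]), array([380.1, 207.5]), array([395. , 207.5])]
0.011 [array([250.6, 211.1]), array([266.1, 211. ]), array([308.7, 211. ]), array([324.2, 210.9]), array([339.6, 210.9]), array([382.3, 210.8]), array([397.8, 210.8])]
0 [array([247.1, 215.4]), array([263.3, 215.4]), array([308. , 215.3]), array([324.3, 215.3]), array([340.5, 215.3]), array([385.2, 215.2]), array([401.5, 215.2])]
-0.008 [array([244.3, 218.9]), array([261.1, 218.9]), array([307.5, 218.8]), array([324.3, 218.8]), array([341.1, 218.7]), array([387.6, 218.6]), array([404.4, 218.6])]
-0.019 [array([240.1, 224.1]), array([257.8, 224.1]), array([306.7, 224. ]), array([324.4, 223.9]), array([342.1, 223.9]), array([391.1, 223.8]), array([408.8, 223.8])]
-0.03 [array([235.4, 229.9]), array([254.1, 229.9]), array([305.8, 229.8]), array([324.5, 229.7]), array([343.2, 229.7]), array([394.9, 229.6]), array([413.7, 229.6])]
[ 0.5442979  -0.29718682  0.02111281] 0.0005589754710556538 [-0.1074317   0.20888091  0.10942095]
```

```bash
python3 - <<'E'
import cv2
im=cv2.imread('pics/s4.png');cv2.imwrite('pics/s4d.png',cv2.resize(im[150:185,320:370],None,fx=15,fy=15,interpolation=cv2.INTER_NEAREST))
im=cv2.imread('pics/w4.png');cv2.imwrite('pics/w4d.png',cv2.resize(im[200:330,270:380],None,fx=5,fy=4.5,interpolation=cv2.INTER_CUBIC))
E
```

```text
(no output)
```

View pics/s4d.png

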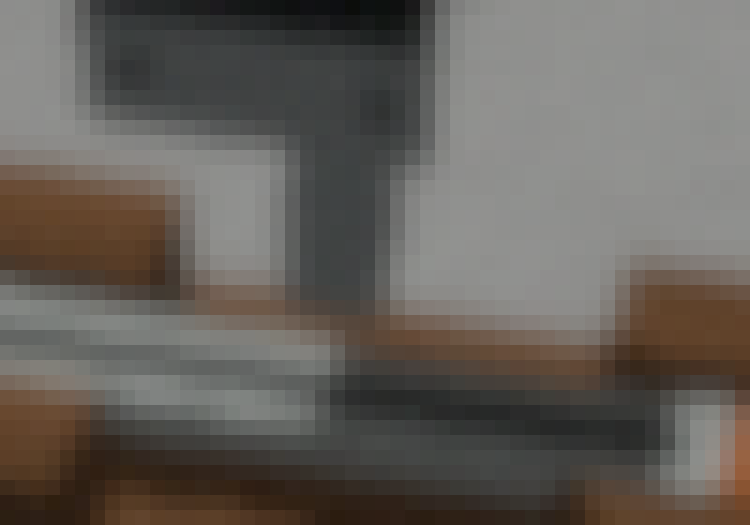

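View pics/w4d.png

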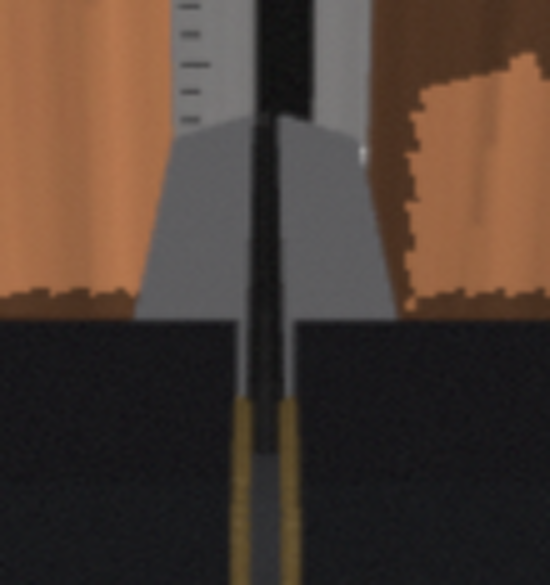

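```bash
python3 -m crank '[{"tx":0,"ty":0,"tz":0,"twist":0,"grip":0.6},{"tx":0,"ty":0,"tz":0,"twist":0,"grip":0.6},{"tx":0,"ty":0,"tz":0,"twist":0,"grip":0.6},{"tx":0,"ty":0,"tz":0,"twist":0,"grip":0.6},{"tx":0,"ty":0,"tz":0,"twist":0,"grip":0.6},{"tx":0,"ty":0,"tz":1.5,"twist":0,"grip":0.6},{"tx":0,"ty":0,"tz":1.4,"twist":0,"grip":0.6},{"tx":0,"ty":0,"tz":0,"twist":0,"grip":0.6},{"tx":0,"ty":0,"tz":0,"twist":0,"grip":0.6}]'
python3 - <<'E'
from h import *
p=cams.snapshot('side');save(p,'s5');im=cv2.imread('pics/s5.png');a=cv2.resize(im[140:200,300:400],None,fx=6,fy=6,interpolation=cv2.INTER_CUBIC)
p=cams.snapshot('wrist');save(p,'w5');cv2.imwrite('pics/s5c.png',a)
E
```

```text
time: 10.6
tool_pos: [0.5442, -0.2971, -0.0082]
ee_rot: [3.141, -0.001, 2.923]
wrist_force: [0.2, 0.1, 0.4]
width: 0.0565
```

View pics/s5c.png

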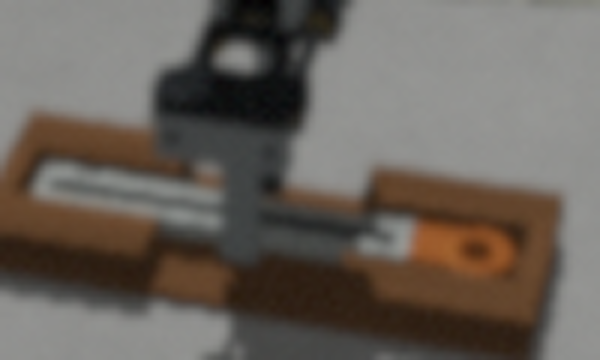

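View pics/w5.png

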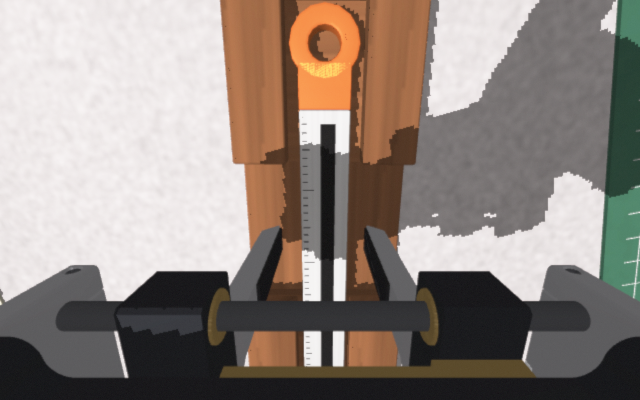

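```bash
python3 -m crank '[{"tx":0,"ty":0,"tz":0,"twist":0,"grip":0},{"tx":0,"ty":0,"tz":0,"twist":0,"grip":0},{"tx":0,"ty":0,"tz":0,"twist":0,"grip":0},{"tx":0,"ty":0,"tz":0,"twist":0,"grip":0},{"tx":0,"ty":0,"tz":0,"twist":0,"grip":0}]'
python3 - <<'E'
from h import *
p=cams.snapshot('side');save(p,'s6');im=cv2.imread('pics/s6.png');a=cv2.resize(im[140:200,300:400],None,fx=6,fy=6,interpolation=cv2.INTER_CUBIC)
cv2.imwrite('pics/s6c.png',a)
E
```

```text
time: 11.32
tool_pos: [0.5444, -0.2971, -0.0076]
ee_rot: [3.141, 0.0, 2.923]
wrist_force: [0.1, 1.0, 0.9]
width: 0.0295
```

View pics/s6c.png

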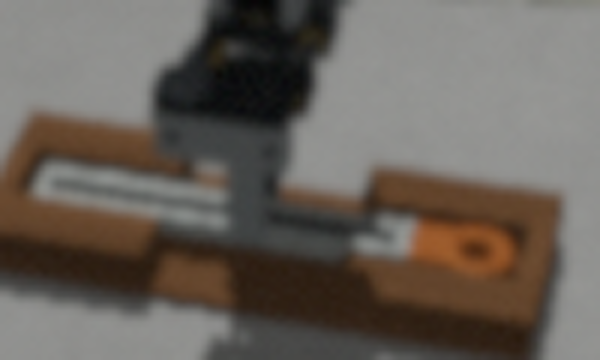

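```bash
python3 -m crank '[{"tx":0,"ty":0,"tz":-0.3,"twist":0,"grip":0},{"tx":0,"ty":0,"tz":-0.7,"twist":0,"grip":0},{"tx":0,"ty":0,"tz":-1,"twist":0,"grip":0},{"tx":0,"ty":0,"tz":-2,"twist":0,"grip":0},{"tx":0,"ty":0,"tz":-2,"twist":0,"grip":0},{"tx":0,"ty":0,"tz":-2,"twist":0,"grip":0},{"tx":0,"ty":0,"tz":0,"twist":0,"grip":0},{"tx":0,"ty":0,"tz":0,"twist":0,"grip":0}]'
python3 - <<'E'
from h import *
p=cams.snapshot('side');save(p,'s7');im=cv2.imread('pics/s7.png');a=cv2.resize(im[100:220,280:420],None,fx=5,fy=5,interpolation=cv2.INTER_CUBIC)
cv2.imwrite('pics/s7c.png',a)
E
```

```text
time: 12.38
tool_pos: [0.5442, -0.2971, 0.0722]
ee_rot: [3.142, 0.0, 2.923]
wrist_force: [-0.5, 1.1, -1.6]
width: 0.0297
```

View pics/s7c.png

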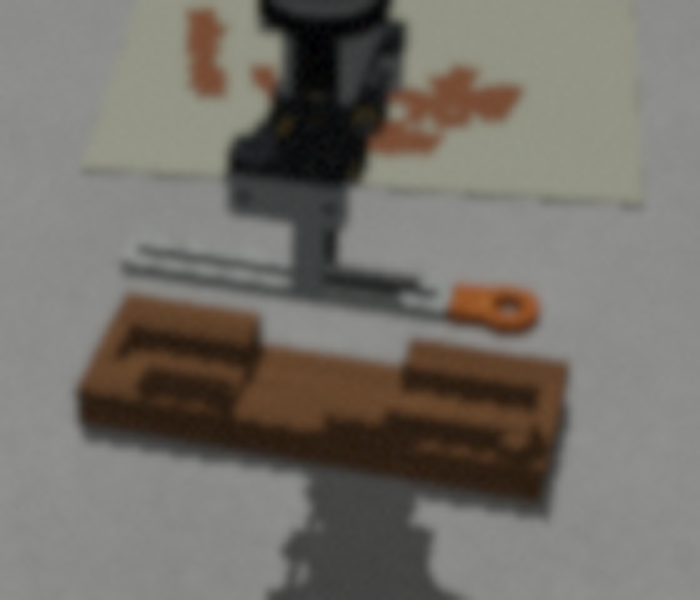

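```bash
python3 -m crank '[{"tx":0.5,"ty":2.5,"tz":0,"twist":0,"grip":0},{"tx":1.0,"ty":5.0,"tz":0,"twist":0,"grip":0},{"tx":1.0,"ty":5.0,"tz":0,"twist":0,"grip":0},{"tx":1.0,"ty":5.0,"tz":0,"twist":0,"grip":0},{"tx":1.0,"ty":5.0,"tz":0,"twist":0,"grip":0},{"tx":1.0,"ty":5.0,"tz":0,"twist":0,"grip":0},{"tx":0.6,"ty":2.7,"tz":0,"twist":0,"grip":0},{"tx":0,"ty":0,"tz":3,"twist":0,"grip":0},{"tx":0,"ty":0,"tz":3,"twist":0,"grip":0},{"tx":0,"ty":0,"tz":1.5,"twist":0,"grip":0},{"tx":0,"ty":0,"tz":0,"twist":0,"grip":0},{"tx":0,"ty":0,"tz":0,"twist":0,"grip":0}]'
python3 - <<'E'
from h import *
p=cams.snapshot('side');save(p,'s8');im=cv2.imread('pics/s8.png');a=cv2.resize(im[190:310,260:420],None,fx=5,fy=5,interpolation=cv2.INTER_CUBIC)
cv2.imwrite('pics/s8c.png',a)
p=cams.snapshot('wrist');save(p,'w8')
E
```

```text
time: 13.92
tool_pos: [0.5512, 0.0109, -0.0017]
ee_rot: [3.141, 0.002, 2.923]
wrist_force: [-0.7, 0.6, -1.9]
width: 0.0296
```

View pics/s8c.png

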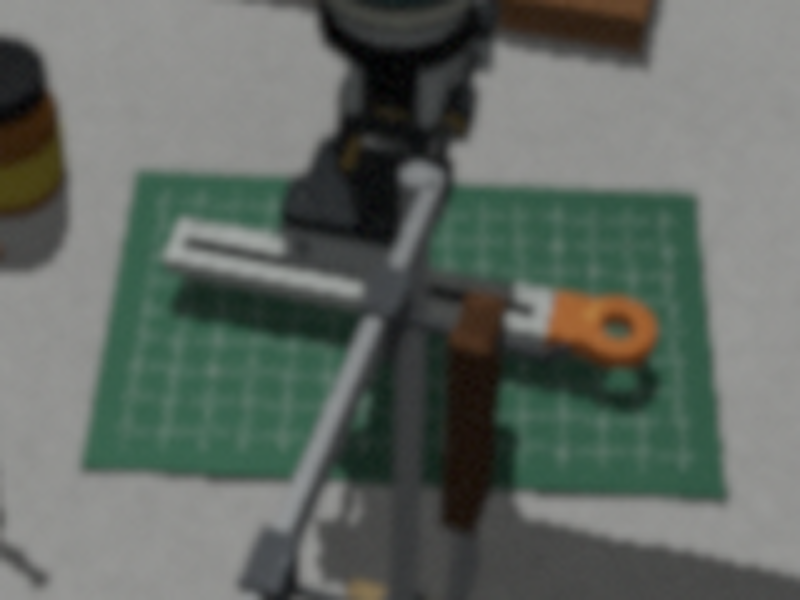

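View pics/w8.png

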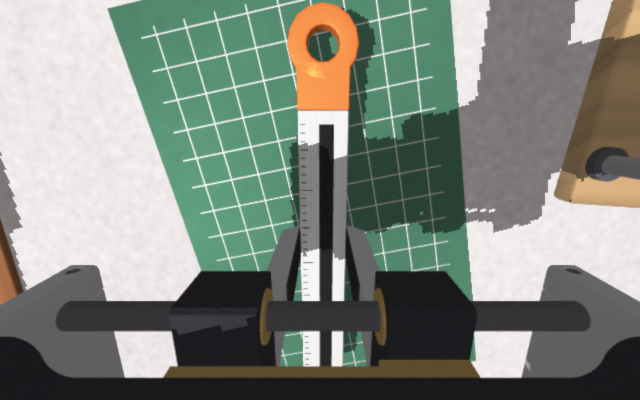

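```bash
python3 -m crank '[{"tx":0,"ty":0,"tz":0.8,"twist":0,"grip":0},{"tx":0,"ty":0,"tz":0.5,"twist":0,"grip":0},{"tx":0,"ty":0,"tz":0.2,"twist":0,"grip":0},{"tx":0,"ty":0,"tz":0,"twist":0,"grip":0},{"tx":0,"ty":0,"tz":0,"twist":0,"grip":0}]'
```

```text
time: 14.65
tool_pos: [0.5504, 0.0108, -0.0177]
ee_rot: [3.141, 0.0, 2.923]
wrist_force: [-0.2, 0.2, -1.8]
width: 0.0295
```

```bash
python3 -m crank '[{"tx":0,"ty":0,"tz":0.1,"twist":0,"grip":0},{"tx":0,"ty":0,"tz":0,"twist":0,"grip":0}]';python3 -m crank '[{"tx":0,"ty":0,"tz":0.1,"twist":0,"grip":0},{"tx":0,"ty":0,"tz":0,"twist":0,"grip":0}]'
```

```text
time: 14.9
tool_pos: [0.5505, 0.0108, -0.0186]
ee_rot: [3.141, 0.001, 2.923]
wrist_force: [-0.2, -0.5, -0.9]
width: 0.0295
time: 15.15
tool_pos: [0.5506, 0.0108, -0.0187]
ee_rot: [3.141, 0.001, 2.923]
wrist_force: [-3.1, 0.5, 6.3]
width: 0.0295
```

```bash
python3 -m crank '[{"tx":0,"ty":0,"tz":0,"twist":0,"grip":0.7},{"tx":0,"ty":0,"tz":0,"twist":0,"grip":0.7},{"tx":0,"ty":0,"tz":0,"twist":0,"grip":0.7},{"tx":0,"ty":0,"tz":0,"twist":0,"grip":0.7},{"tx":0,"ty":0,"tz":-2,"twist":0,"grip":0.7},{"tx":0,"ty":0,"tz":-2,"twist":0,"grip":0.7},{"tx":2,"ty":0,"tz":0,"twist":0,"grip":0.7},{"tx":2,"ty":0,"tz":0,"twist":0,"grip":0.7},{"tx":0,"ty":0,"tz":0,"twist":0,"grip":0.7},{"tx":0,"ty":0,"tz":0,"twist":0,"grip":0.7}]'
python3 - <<'E'
from h import *
o=get_obs();p=cams.snapshot('wrist');save(p,'w9');print(o['tool_pos'],o['ee_rot'])
for q in['eye']:
    for r in cams.outline_of(p,q)[:2]:
        ys,xs=np.nonzero(r['region']);print(q,round(r['conf'],2),np.round(r['centre'],1),xs.min(),xs.max(),ys.min(),ys.max(),len(xs))
p=cams.snapshot('top');save(p,'t9')
E
```

```text
time: 16.4
tool_pos: [0.512, 0.0194, 0.0203]
ee_rot: [3.141, 0.001, 2.923]
wrist_force: [1.0, 0.0, 0.7]
width: 0.0657
[0.51195617 0.01938025 0.02032448] [3.14143432e+00 9.90256352e-04 2.92281151e+00]
eye 0.88 [321.5 209.5] 296 349 90 366 8904
```

View pics/w9.png

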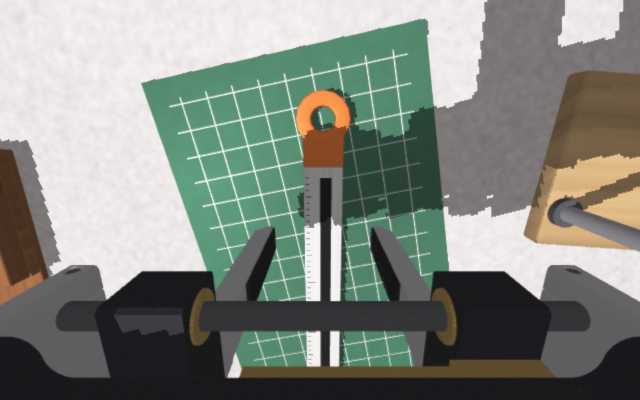

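```bash
python3 - <<'E'
from h import *
o=get_obs();p=cams.snapshot('wrist');R=Ro.from_euler('xyz',o['ee_rot']).as_matrix()
im=cv2.cvtColor(p['frame'],cv2.COLOR_RGB2HSV);m=((im[:,:,0]<20)&(im[:,:,1]>150)&(im[:,:,2]>90)).astype(np.uint8)[80:180,280:360]
ys,xs=np.nonzero(m);print(xs.min()+280,xs.max()+280,ys.min()+80)
c,h=cv2.findContours(m,cv2.RETR_CCOMP,cv2.CHAIN_APPROX_NONE)
for i,k in enumerate(c):
    if len(k)>15:print(h[0][i][3],cv2.boundingRect(k),cv2.minEnclosingCircle(k))
for px in [(322.5,117.5),(322.5,88),(322.5,166)]:print(px,(R.T@(onz(p,px,.015,o)-o['tool_pos'])).round(4))
E
```

```text
296 350 90
-1 (16, 10, 55, 76) ((43.0, 49.79999923706055), 40.0005989074707)
0 (30, 25, 26, 28) ((42.64516067504883, 38.51612854003906), 13.583963394165039)
(322.5, 117.5) [ 0.0804 -0.0012  0.0051]
(322.5, 88) [ 0.1003 -0.0012  0.0051]
(322.5, 166) [ 0.0454 -0.0013  0.0051]
```

```bash
python3 -m crank '[{"tx":4,"ty":-0.1,"tz":0,"twist":0,"grip":0.7},{"tx":4,"ty":0,"tz":0,"twist":0,"grip":0.7},{"tx":0,"ty":0,"tz":2,"twist":0,"grip":0.7},{"tx":0,"ty":0,"tz":1.6,"twist":0,"grip":0.7},{"tx":0,"ty":0,"tz":0.3,"twist":0,"grip":0.7},{"tx":0,"ty":0,"tz":0,"twist":0,"grip":0.7},{"tx":0,"ty":0,"tz":0,"twist":0,"grip":0.7}]'
python3 - <<'E'
from h import *
o=get_obs();p=cams.snapshot('wrist');save(p,'w10');print(o['tool_pos'],o['ee_rot'])
p=cams.snapshot('side');save(p,'s10');im=cv2.imread('pics/s10.png');a=cv2.resize(im[190:310,300:460],None,fx=5,fy=5,interpolation=cv2.INTER_CUBIC)
cv2.imwrite('pics/s10c.png',a)
E
```

```text
time: 17.48
tool_pos: [0.4338, 0.0358, -0.0183]
ee_rot: [3.141, 0.001, 2.923]
wrist_force: [0.3, -0.0, 0.4]
width: 0.0656
[ 0.43377919  0.03581186 -0.01828966] [3.14132652e+00 1.00781522e-03 2.92268683e+00]
```

View pics/w10.png

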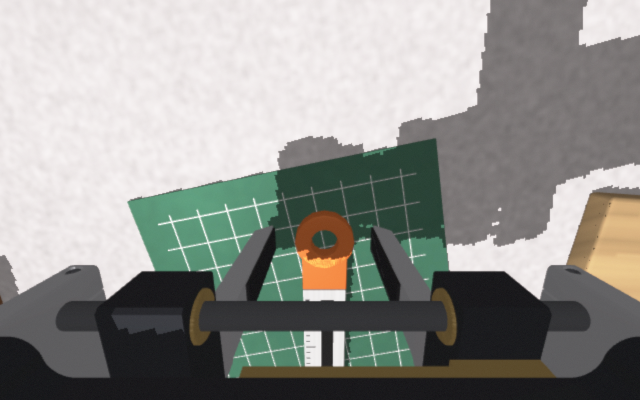

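View pics/s10c.png

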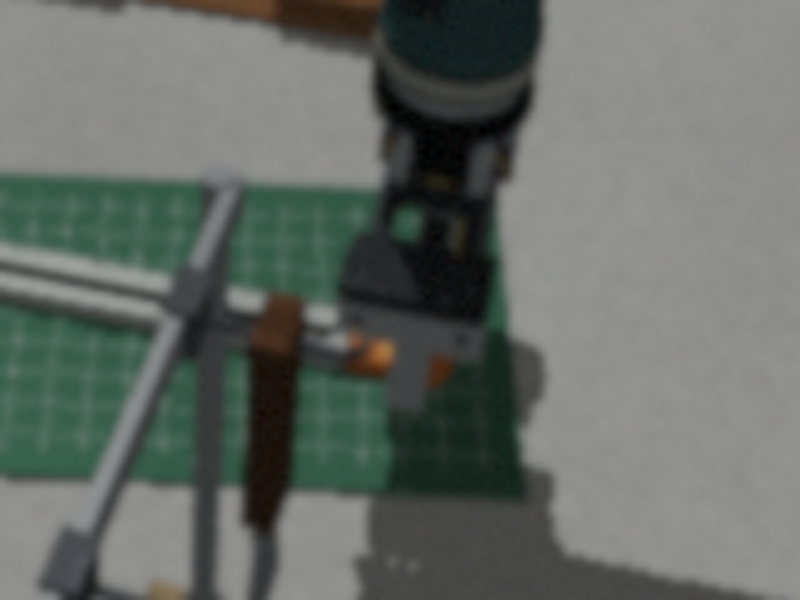

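```bash
python3 - <<'E'
from h import *
o=get_obs();p=cams.snapshot('wrist');R=Ro.from_euler('xyz',o['ee_rot']).as_matrix()
for px in [(323.5,239),(323.5,211),(323.5,290)]:print(px,(R.T@(onz(p,px,.015,o)-o['tool_pos'])).round(4))
E
python3 -m crank '[{"tx":0,"ty":0,"tz":0,"twist":0,"grip":0},{"tx":0,"ty":0,"tz":0,"twist":0,"grip":0},{"tx":0,"ty":0,"tz":0,"twist":0,"grip":0},{"tx":0,"ty":0,"tz":0,"twist":0,"grip":0}]'
```

```text
(323.5, 239) [ 0.0028 -0.0007 -0.0333]
(323.5, 211) [ 0.0222 -0.0007 -0.0333]
(323.5, 290) [-0.0357 -0.0007 -0.0332]
time: 18.12
tool_pos: [0.433, 0.036, -0.0188]
ee_rot: [3.141, 0.0, 2.923]
wrist_force: [0.3, 1.2, 0.2]
width: 0.0391
```

```bash
python3 -m crank '[{"tx":0,"ty":0,"tz":0,"twist":0,"grip":0},{"tx":0,"ty":0,"tz":-0.5,"twist":0,"grip":0},{"tx":0,"ty":0,"tz":-1.5,"twist":0,"grip":0},{"tx":0,"ty":0,"tz":-2.5,"twist":0,"grip":0},{"tx":0,"ty":0,"tz":-3.5,"twist":0,"grip":0},{"tx":0,"ty":0,"tz":-4,"twist":0,"grip":0},{"tx":0,"ty":0,"tz":-4,"twist":0,"grip":0},{"tx":0,"ty":0,"tz":-4,"twist":0,"grip":0},{"tx":0,"ty":0,"tz":-4,"twist":0,"grip":0},{"tx":0,"ty":0,"tz":-3,"twist":0,"grip":0},{"tx":0,"ty":0,"tz":-1.5,"twist":0,"grip":0},{"tx":0,"ty":0,"tz":0,"twist":0,"grip":0}]'
python3 - <<'E'
from h import *
o=get_obs();p=cams.snapshot('side');save(p,'s11');im=cv2.imread('pics/s11.png');a=cv2.resize(im[100:300,280:480],None,fx=3,fy=3,interpolation=cv2.INTER_CUBIC);cv2.imwrite('pics/s11c.png',a);
p=cams.snapshot('wrist');save(p,'w11');print(o['wrist_torque'])
E
```

```text
time: 19.62
tool_pos: [0.4332, 0.0359, 0.2672]
ee_rot: [3.141, 0.002, 2.923]
wrist_force: [0.1, 0.4, -0.8]
width: 0.0396
[0.07122179 0.06014365 0.00916895]
```

View pics/s11c.png

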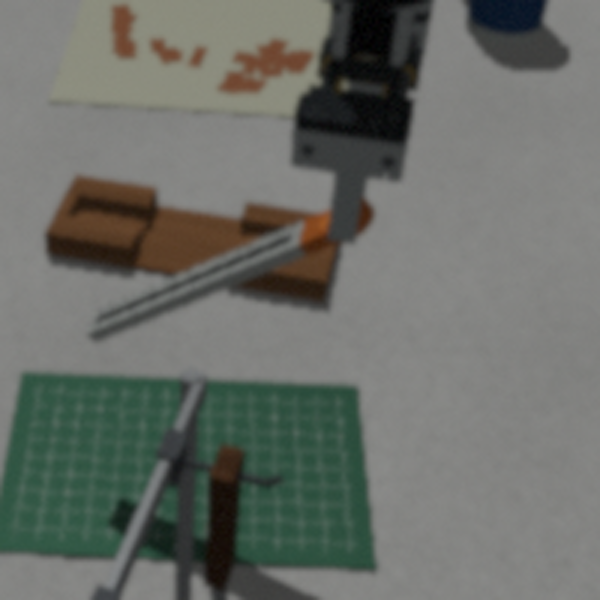

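View pics/w11.png

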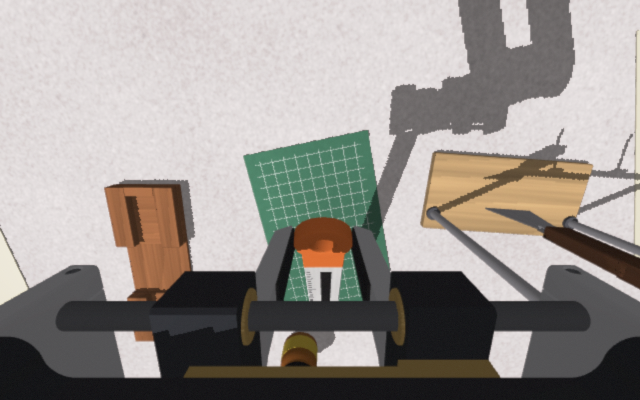

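```bash
for g in 1; do python3 -m crank '[{"tx":0,"ty":0,"tz":0,"twist":0,"grip":0.3},{"tx":0,"ty":0,"tz":0,"twist":0,"grip":0.3}]'; python3 -m crank '[{"tx":0,"ty":0,"tz":0,"twist":0,"grip":0.38},{"tx":0,"ty":0,"tz":0,"twist":0,"grip":0.38}]';done
python3 - <<'E'
from h import *
o=get_obs();p=cams.snapshot('side');save(p,'s12');im=cv2.imread('pics/s12.png');a=cv2.resize(im[100:300,280:480],None,fx=3,fy=3,interpolation=cv2.INTER_CUBIC);cv2.imwrite('pics/s12c.png',a);print(o['wrist_torque'])
E
```

```text
time: 19.98
tool_pos: [0.4325, 0.0359, 0.2651]
ee_rot: [-3.141, -0.002, 2.923]
wrist_force: [-0.8, 0.1, -0.5]
width: 0.0393
time: 20.23
tool_pos: [0.4329, 0.0359, 0.266]
ee_rot: [3.142, -0.0, 2.923]
wrist_force: [0.4, 0.4, -1.7]
width: 0.0396
[0.0503166  0.14420799 0.01423865]
```

View pics/s12c.png

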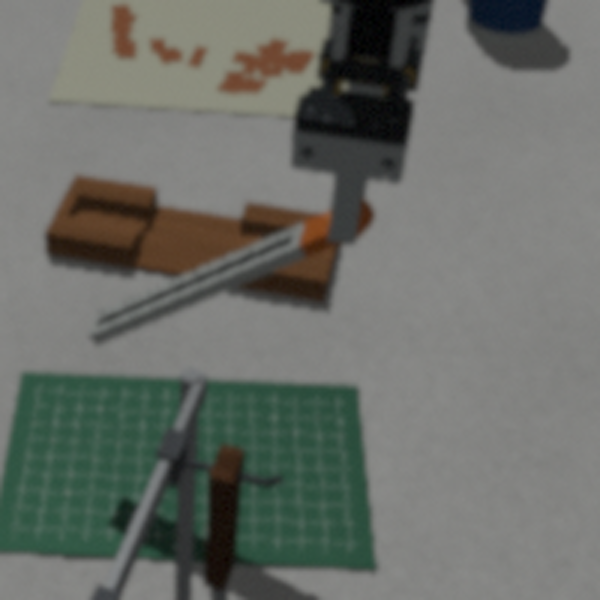

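```bash
python3 -m crank '[{"tx":0,"ty":0,"tz":0,"twist":0,"grip":0.40},{"tx":0,"ty":0,"tz":0,"twist":0,"grip":0.40}]'; python3 -m crank '[{"tx":0,"ty":0,"tz":0,"twist":0,"grip":0.41},{"tx":0,"ty":0,"tz":0,"twist":0,"grip":0.41}]'
python3 - <<'E'
from h import *
o=get_obs();p=cams.snapshot('side');save(p,'s13');im=cv2.imread('pics/s13.png');a=cv2.resize(im[100:300,280:480],None,fx=3,fy=3,interpolation=cv2.INTER_CUBIC);cv2.imwrite('pics/s13c.png',a);print(o['wrist_torque'])
E
```

```text
time: 20.52
tool_pos: [0.4329, 0.0359, 0.2662]
ee_rot: [3.141, 0.0, 2.923]
wrist_force: [0.1, -0.2, -1.0]
width: 0.0395
time: 20.78
tool_pos: [0.4329, 0.0359, 0.2662]
ee_rot: [3.142, 0.0, 2.923]
wrist_force: [-0.8, -0.2, -1.5]
width: 0.0396
[ 0.04224028  0.11444022 -0.06250909]
```

View pics/s13c.png

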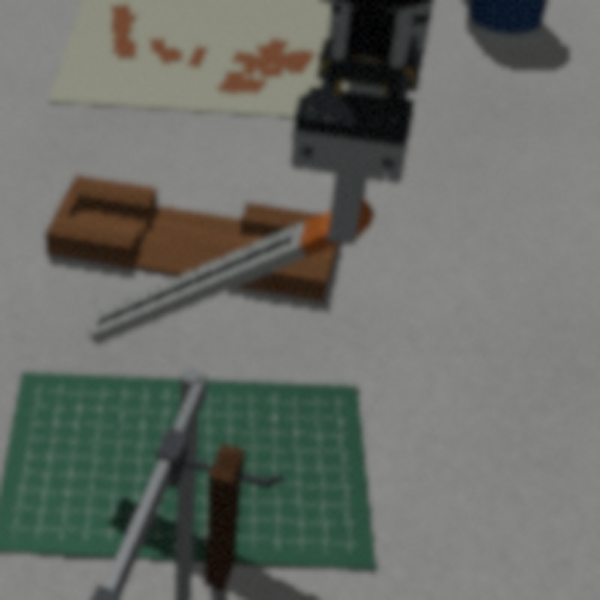

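```bash
python3 -m crank '[{"tx":0,"ty":0,"tz":0,"twist":0,"grip":0.415}]'; python3 -m crank '[{"tx":0,"ty":0,"tz":0,"twist":0,"grip":0.418}]'
python3 - <<'E'
from h import *
o=get_obs();p=cams.snapshot('side');save(p,'s14');im=cv2.imread('pics/s14.png');a=cv2.resize(im[100:300,280:480],None,fx=3,fy=3,interpolation=cv2.INTER_CUBIC);cv2.imwrite('pics/s14c.png',a);print(o['wrist_torque'])
b=cv2.imread('pics/s13.png');print(np.abs(im[150:220,280:420].astype(int)-b[150:220,280:420]).max())
E
```

```text
time: 20.95
tool_pos: [0.433, 0.0359, 0.2662]
ee_rot: [3.142, 0.0, 2.923]
wrist_force: [0.5, -0.1, -0.3]
width: 0.0394
time: 21.08
tool_pos: [0.433, 0.0359, 0.2662]
ee_rot: [3.141, 0.0, 2.923]
wrist_force: [1.0, -0.7, -0.8]
width: 0.0396
[-0.01699506  0.0257479   0.02109585]
91
```

View pics/s14c.png

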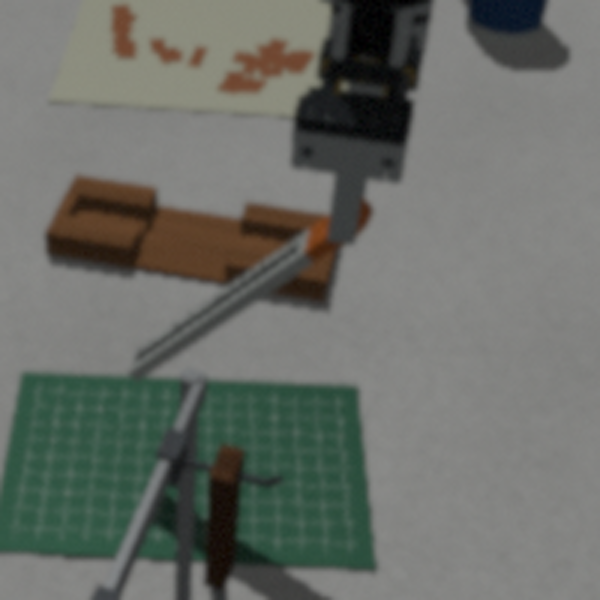

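```bash
python3 -m crank '[{"tx":0,"ty":0,"tz":0,"twist":0,"grip":0.418},{"tx":0,"ty":0,"tz":0,"twist":0,"grip":0.418}]'; python3 -m crank '[{"tx":0,"ty":0,"tz":0,"twist":0,"grip":0.419},{"tx":0,"ty":0,"tz":0,"twist":0,"grip":0.419}]'
python3 - <<'E'
from h import *
o=get_obs();p=cams.snapshot('side');save(p,'s15');im=cv2.imread('pics/s15.png');a=cv2.resize(im[100:300,280:480],None,fx=3,fy=3,interpolation=cv2.INTER_CUBIC);cv2.imwrite('pics/s15c.png',a)
E
```

```text
time: 21.38
tool_pos: [0.4328, 0.0359, 0.2661]
ee_rot: [3.142, -0.0, 2.923]
wrist_force: [-0.5, 0.5, -1.5]
width: 0.0395
time: 21.62
tool_pos: [0.4329, 0.0359, 0.2662]
ee_rot: [3.142, 0.0, 2.923]
wrist_force: [-0.4, -0.0, -0.9]
width: 0.0395
```

View pics/s15c.png

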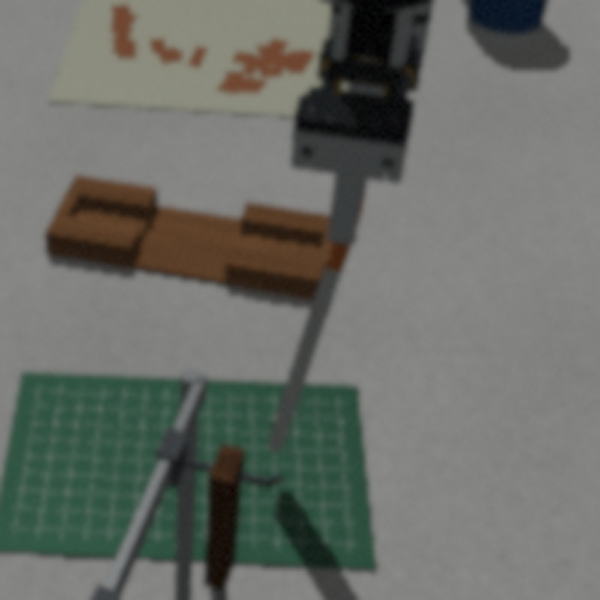

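```bash
python3 - <<'E'
from h import *
p=cams.snapshot('side');o=get_obs();R=Ro.from_euler('xyz',o['ee_rot']).as_matrix()
E=o['tool_pos']+np.array([0,0,.030])
for a in[0,5,8,10,15,20,30]:
    d=R@np.array([-np.sin(np.radians(a)),0,np.cos(np.radians(a))])
    print(a,[((proj(p,E+d*L)-[280,100])*3).round(0) for L in(0,.03,.12,.24)])
E
```

```text
0 [array([347., 215.]), array([342., 248.]), array([330., 338.]), array([315., 442.])]
5 [array([347., 215.]), array([339., 247.]), array([316., 335.]), array([291., 436.])]
8 [array([347., 215.]), array([337., 247.]), array([308., 333.]), array([276., 433.])]
10 [array([347., 215.]), array([335., 246.]), array([303., 332.]), array([267., 430.])]
15 [array([347., 215.]), array([332., 245.]), array([290., 327.]), array([243., 421.])]
20 [array([347., 215.]), array([328., 244.]), array([278., 322.]), array([220., 412.])]
30 [array([347., 215.]), array([322., 240.]), array([255., 310.]), array([177., 389.])]
```

```bash
python3 -m crank '[{"tx":0,"ty":0,"tz":0,"twist":0,"grip":0.419},{"tx":0,"ty":0,"tz":0,"twist":0,"grip":0.419}]'
cat > ang.py <<'E'
from h import *
def ang(n,save_=True):
    p=cams.snapshot('side');o=get_obs();R=Ro.from_euler('xyz',o['ee_rot']).as_matrix()
    save(p,n);r=cams.outline_of(p,'straightedge');E=o['tool_pos']+np.array([0,0,.030])
    if not r: print('none');return
    m=r[0]['region'];ys,xs=np.nonzero(m);print('conf',r[0]['conf'],xs.min(),xs.max(),ys.min(),ys.max())
    for a in range(-6,40,2):
        d=R@np.array([-np.sin(np.radians(a)),0,np.cos(np.radians(a))])
        q=[proj(p,E+d*L) for L in np.linspace(.05,.23,40)]
        # mean horizontal distance to mask centre
        e=[]
        for u,v in q:
            k=xs[ys==int(round(v))]
            if len(k): e.append(u-(k.min()+k.max())/2)
        if e: print(a,round(np.mean(e[:10]),2),round(np.mean(e[-10:]),2),len(e))
E
python3 -c "
from ang import *
ang('s16')"
python3 - <<'E'
import cv2
im=cv2.imread('pics/s16.png');cv2.imwrite('pics/s16c.png',cv2.resize(im[150:270,340:430],None,fx=6,fy=5,interpolation=cv2.INTER_CUBIC))
E
```

```text
time: 21.98
tool_pos: [0.433, 0.0359, 0.2662]
ee_rot: [3.141, 0.0, 2.923]
wrist_force: [0.2, 0.4, -1.1]
width: 0.0397
conf 0.89 371 394 183 245
-6 7.81 21.85 39
-4 6.65 18.73 39
-2 5.5 15.99 40
0 4.4 12.89 40
2 3.2 9.76 40
4 2.06 6.65 40
6 0.83 3.36 40
8 -0.29 0.35 40
10 -1.55 -2.84 40
12 -2.65 -6.0 40
14 -3.84 -9.13 40
16 -5.02 -12.28 40
18 -6.19 -15.34 40
20 -7.28 -18.37 40
22 -8.42 -21.36 40
24 -9.63 -24.37 40
26 -10.78 -27.33 40
28 -11.91 -30.39 40
30 -12.97 -33.22 40
32 -14.11 -36.19 40
34 -15.13 -39.02 40
36 -16.22 -41.84 40
38 -17.29 -44.62 40
```

View pics/s16c.png

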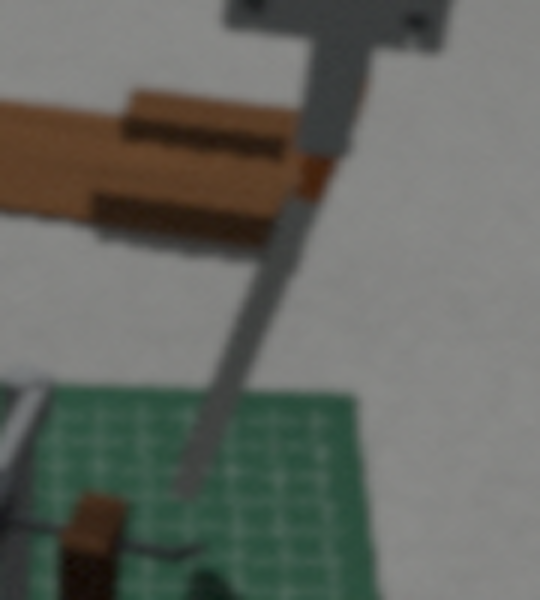

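```bash
python3 -m crank '[{"tx":0,"ty":0,"tz":0,"twist":0,"grip":0.4195},{"tx":0,"ty":0,"tz":0,"twist":0,"grip":0.4195}]'
python3 -c "
from ang import *
ang('s17')" | sed -n '1p;6,10p'
```

```text
time: 22.32
tool_pos: [0.4329, 0.0359, 0.2662]
ee_rot: [3.141, -0.0, 2.923]
wrist_force: [0.1, -0.2, -1.1]
width: 0.0395
conf 0.72 369 395 181 249
2 3.17 9.78 40
4 2.03 6.57 40
6 0.9 3.38 40
8 -0.23 0.31 40
10 -1.64 -2.92 40
```

```bash
python3 -m crank '[{"tx":0,"ty":0,"tz":0,"twist":0,"grip":0.4202},{"tx":0,"ty":0,"tz":0,"twist":0,"grip":0.4202}]'
python3 -c "
from ang import *
ang('s18')" | sed -n '1p;6,10p'
```

```text
time: 22.68
tool_pos: [0.4329, 0.0359, 0.2662]
ee_rot: [3.141, 0.0, 2.923]
wrist_force: [0.8, -1.0, -1.0]
width: 0.0395
conf 0.66 368 396 181 250
2 2.91 9.82 40
4 1.82 6.76 40
6 0.64 3.47 40
8 -0.43 0.4 40
10 -1.65 -2.63 40
```

```bash
python3 -m crank '[{"tx":0,"ty":0,"tz":0,"twist":0,"grip":0.421},{"tx":0,"ty":0,"tz":0,"twist":0,"grip":0.421}]'
python3 -c "
from ang import *
ang('s19')" | sed -n '1p;4,10p'
```

```text
time: 23.02
tool_pos: [0.4329, 0.0359, 0.2662]
ee_rot: [3.142, 0.0, 2.923]
wrist_force: [-0.8, 0.8, -1.4]
width: 0.0394
conf 0.74 368 396 180 250
-2 5.31 15.71 40
0 4.21 12.61 40
2 3.07 9.53 40
4 1.98 6.37 40
6 0.7 3.23 40
8 -0.37 0.16 40
10 -1.54 -3.03 40
```

```bash
python3 -m crank '[{"tx":0,"ty":0,"tz":0,"twist":0,"grip":0.422},{"tx":0,"ty":0,"tz":0,"twist":0,"grip":0.422}]'
python3 -c "
from ang import *
ang('s20')" | sed -n '1p;4,10p'
```

```text
time: 23.38
tool_pos: [0.4329, 0.0359, 0.2662]
ee_rot: [3.141, 0.0, 2.923]
wrist_force: [0.3, -0.1, -0.8]
width: 0.0395
conf 0.78 369 395 181 249
-2 5.41 16.16 40
0 4.31 13.01 40
2 3.22 9.93 40
4 2.03 6.67 40
6 0.8 3.58 40
8 -0.33 0.51 40
10 -1.59 -2.72 40
```

```bash
python3 -m crank '[{"tx":0,"ty":0,"tz":0,"twist":0,"grip":0.423},{"tx":0,"ty":0,"tz":0,"twist":0,"grip":0.423}]'
python3 -c "
from ang import *
ang('s21')" | sed -n '1p;4,10p'
```

```text
time: 23.72
tool_pos: [0.4329, 0.0359, 0.2662]
ee_rot: [3.141, 0.0, 2.923]
wrist_force: [-0.0, 0.6, -1.7]
width: 0.0403
conf 0.78 368 395 181 250
-2 5.21 16.06 40
0 4.11 12.91 40
2 2.96 9.77 40
4 1.82 6.61 40
6 0.44 3.42 40
8 -0.63 0.26 40
10 -1.79 -2.83 40
```

```bash
python3 -m crank '[{"tx":-1.0,"ty":0,"tz":0,"twist":0,"grip":0.422},{"tx":1.0,"ty":0,"tz":0,"twist":0,"grip":0.422},{"tx":0,"ty":0,"tz":0,"twist":0,"grip":0.422},{"tx":0,"ty":0,"tz":0,"twist":0,"grip":0.422}]'
python3 -c "
from ang import *
ang('s22')" | sed -n '1p;4,10p'
```

```text
time: 24.32
tool_pos: [0.4328, 0.0359, 0.2663]
ee_rot: [3.141, 0.0, 2.923]
wrist_force: [0.0, -0.1, -0.4]
width: 0.0399
conf 0.83 379 396 181 252
-2 2.05 6.32 40
0 0.95 3.27 40
2 -0.24 0.24 40
4 -1.38 -2.82 40
6 -2.46 -5.86 40
8 -3.53 -8.88 40
10 -4.7 -11.96 40
```

```bash
python3 -m crank '[{"tx":0,"ty":0,"tz":0,"twist":0,"grip":0},{"tx":0,"ty":0,"tz":0,"twist":0,"grip":0},{"tx":0,"ty":0,"tz":0,"twist":0,"grip":0},{"tx":0,"ty":0,"tz":0,"twist":0,"grip":0}]'
python3 - <<'E'
from h import *
o=get_obs();p=cams.snapshot('side');save(p,'s23');a=cv2.resize(cv2.imread('pics/s23.png')[150:270,340:430],None,fx=6,fy=5,interpolation=cv2.INTER_CUBIC)
cv2.imwrite('pics/s23c.png',a);p=cams.snapshot('wrist');save(p,'w23')
E
```

```text
time: 24.92
tool_pos: [0.4329, 0.0359, 0.2662]
ee_rot: [3.142, 0.0, 2.923]
wrist_force: [0.3, -0.3, -1.2]
width: 0.039
```

View pics/s23c.png

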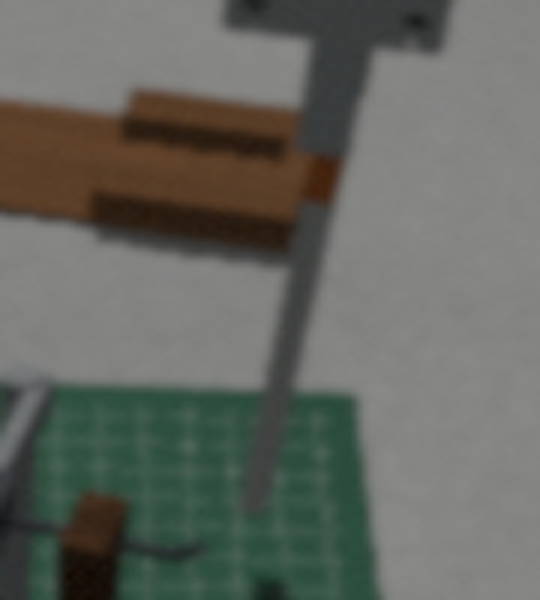

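View pics/w23.png

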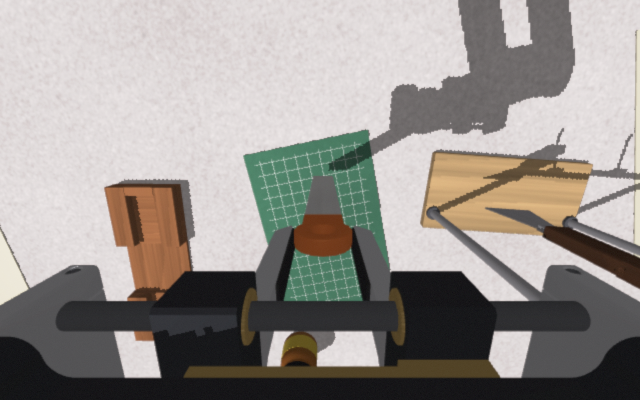

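```bash
python3 - <<'E'
from h import *
p=cams.snapshot('side');o=get_obs();R=Ro.from_euler('xyz',o['ee_rot']).as_matrix()
print(o['tool_pos'],o['ee_rot'])
a=np.radians(2.2);d=R@np.array([-np.sin(a),0,np.cos(a)])
for dz in(.022,.0275,.033):
    E=o['tool_pos']+R@[.002,0,-dz]
    print(dz,proj(p,E+d*.24),proj(p,E+d*.24+R@[0,.015,0]),proj(p,E+d*.033+R@[.006,.015,0]))
# cap/bar boundary
w=cams.snapshot('wrist')
for dz in(.022,.0275,.033):
  for x in(-.004,0,.004): print('wrist eye top edge',dz,x,proj(w,o['tool_pos']+R@[x+.006,0,-dz-.02],o),proj(w,o['tool_pos']+R@[x-.006,0,-dz-.02],o))
E
python3 - <<'E'
import cv2
im=cv2.imread('pics/w23.png');cv2.imwrite('pics/w23c.png',cv2.resize(im[165:275,270:380],None,fx=6,fy=5.4,interpolation=cv2.INTER_CUBIC))
E
```

```text
[0.43293619 0.03590968 0.26618843] [3.14149801e+00 4.39757608e-05 2.92291204e+00]
0.022 [382.02787502 248.85919389] [381.07356752 253.21397381] [395.71239787 191.35307564]
0.0275 [382.21872412 247.40756511] [381.26300577 251.76256857] [395.99389473 189.40769701]
0.033 [382.41094468 245.9455047 ] [381.45381997 250.30062128] [396.27776727 187.44590043]
wrist eye top edge 0.022 -0.004 [324.6130152  245.66320857] [324.61375936 262.82808768]
wrist eye top edge 0.022 0 [324.61276112 239.80263619] [324.61351427 257.17469161]
wrist eye top edge 0.022 0.004 [324.61250394 233.87046906] [324.61326623 251.4534745 ]
wrist eye top edge 0.0275 -0.004 [324.67143787 249.48779728] [324.67113423 267.10489444]
wrist eye top edge 0.0275 0 [324.67154162 243.46837705] [324.6712342  261.30470049]
wrist eye top edge 0.0275 0.004 [324.67164668 237.37311349] [324.67133541 255.43278101]
wrist eye top edge 0.033 -0.004 [324.73359814 253.55706387] [324.73211029 271.65013918]
wrist eye top edge 0.033 0 [324.7341069  247.37014893] [324.73259995 265.69557669]
wrist eye top edge 0.033 0.004 [324.73462229 241.10275429] [324.73309586 259.66503939]
```

View pics/w23c.png

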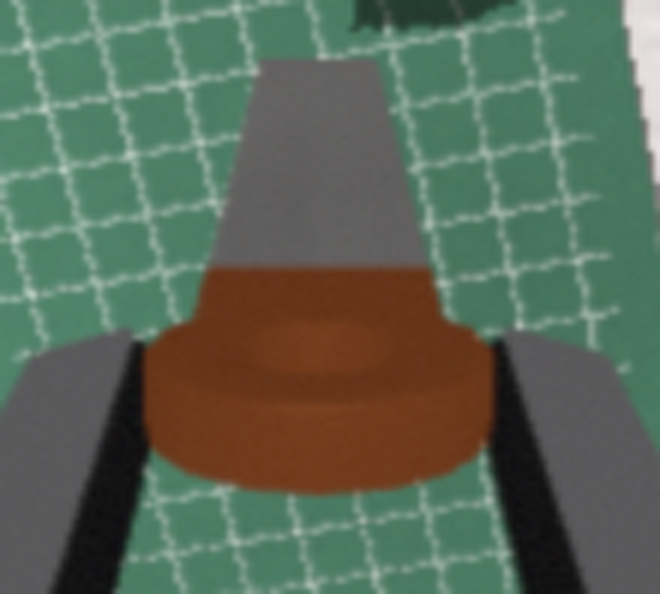

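```bash
python3 -m crank '[{"tx":0.4,"ty":1.8,"tz":0,"twist":0,"grip":0},{"tx":0.8,"ty":3.6,"tz":0,"twist":0,"grip":0},{"tx":1.1,"ty":5,"tz":0,"twist":0,"grip":0},{"tx":1.1,"ty":5,"tz":0,"twist":0,"grip":0},{"tx":1.1,"ty":5,"tz":0,"twist":0,"grip":0},{"tx":1.1,"ty":5,"tz":0,"twist":0,"grip":0},{"tx":1.1,"ty":5,"tz":0,"twist":0,"grip":0},{"tx":0.8,"ty":3.6,"tz":0,"twist":0,"grip":0},{"tx":0.6,"ty":2.6,"tz":0,"twist":0,"grip":0},{"tx":0,"ty":0,"tz":0,"twist":3,"grip":0},{"tx":0,"ty":0,"tz":0,"twist":0,"grip":0},{"tx":0,"ty":0,"tz":0,"twist":0,"grip":0}]'
python3 - <<'E'
from h import *
for n in['wrist','side','top']:
    p=cams.snapshot(n);save(p,n[0]+'24')
    if n!='wrist':
        for q in['straightedge','hook_free']:
            for r in cams.outline_of(p,q)[:2]:
                ys,xs=np.nonzero(r['region']);print(n,q,round(r['conf'],2),np.round(r['centre'],1),xs.min(),xs.max(),ys.min(),ys.max())
for i in range(1):
    o=get_obs();print(o['tool_pos'],o['ee_rot'],o['width'])
im=cv2.imread('pics/s24.png');cv2.imwrite('pics/s24c.png',cv2.resize(im[240:390,290:440],None,fx=5,fy=4,interpolation=cv2.INTER_CUBIC))
im=cv2.imread('pics/t24.png');cv2.imwrite('pics/t24c.png',cv2.resize(im[170:270,120:250],None,fx=6,fy=6,interpolation=cv2.INTER_CUBIC))
E
```

```text
time: 26.62
tool_pos: [0.4334, 0.4105, 0.2662]
ee_rot: [3.142, 0.0, 2.871]
wrist_force: [-0.1, -0.4, -0.9]
width: 0.0391
side hook_free 0.55 [316.8 309.9] 308 353 296 318
top straightedge 0.57 [288.4 135.8] 272 297 117 146
top straightedge 0.55 [181.2 249.3] 166 195 240 249
top hook_free 0.55 [177.9 191.8] 172 180 189 195
[0.4333672  0.41055361 0.26636819] [3.14125987e+00 1.52209250e-04 2.87023365e+00] 0.039488143842398446
```

View pics/w24.png

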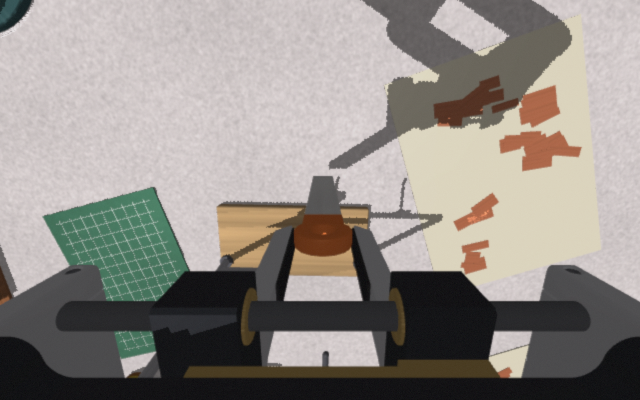

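View pics/s24c.png

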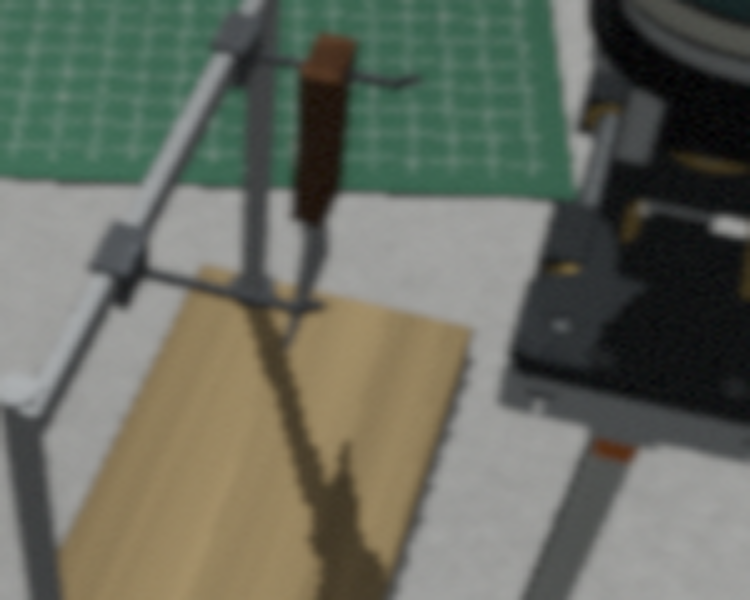

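View pics/t24c.png

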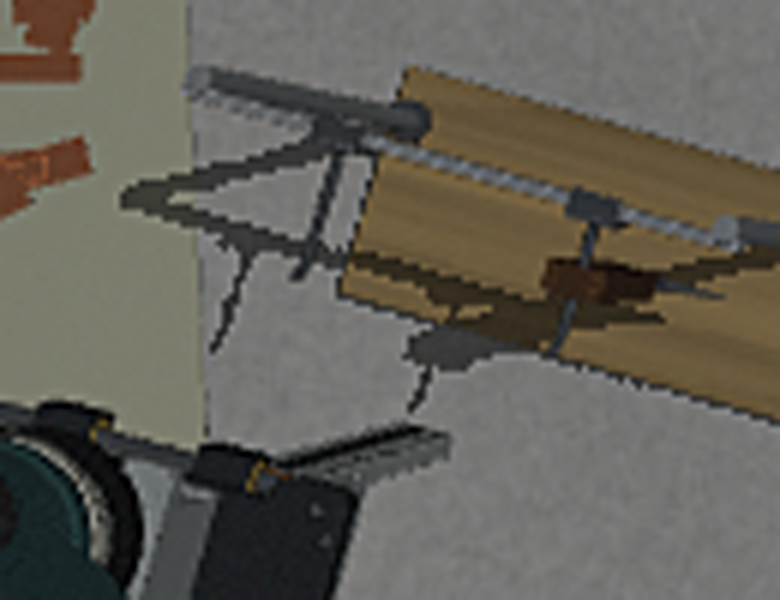

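```bash
python3 - <<'E'
from h import *
im=cv2.imread('pics/w24.png');cv2.imwrite('pics/w24c.png',cv2.resize(im[200:385,270:380],None,fx=6,fy=3.2,interpolation=cv2.INTER_CUBIC))
o=get_obs();p=cams.snapshot('wrist');R=Ro.from_euler('xyz',o['ee_rot']).as_matrix()
print(o['tool_pos'])
for px in [(325,352),(325,360),(325,366)]:print(px,onz(p,px,.296,o),(R.T@(onz(p,px,.296,o)-o['tool_pos'])).round(4))
t=cams.snapshot('top')
tip=onz(t,(170,215.8),.296);root=onz(t,(176.7,193.5),.29)
print(tip,root,(R.T@(tip-o['tool_pos'])).round(4),(R.T@(root-o['tool_pos'])).round(4))
E
```

```text
[0.4333672  0.41055361 0.26636819]
(325, 352) [0.52221028 0.38622566 0.296     ] [-0.0921  0.0004 -0.0296]
(325, 360) [0.52947391 0.38420735 0.296     ] [-0.0997  0.0004 -0.0296]
(325, 366) [0.53501196 0.38266851 0.296     ] [-0.1054  0.0004 -0.0296]
[0.5239116  0.38658554 0.296     ] [0.5816144  0.37200344 0.29      ] [-0.0937  0.0012 -0.0296] [-0.1532  0.0026 -0.0236]
```

View pics/w24c.png

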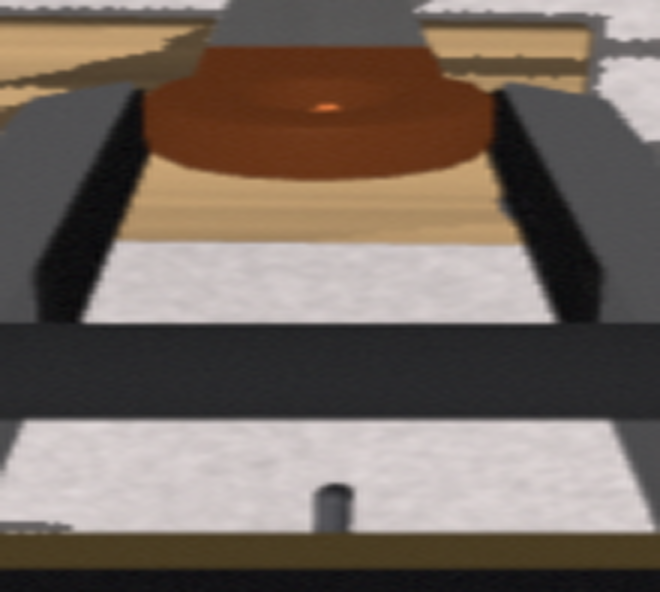

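```bash
python3 -m crank '[{"tx":-0.7,"ty":0.06,"tz":0,"twist":0,"grip":0},{"tx":-1.4,"ty":0,"tz":0,"twist":0,"grip":0},{"tx":-1.8,"ty":0,"tz":0,"twist":0,"grip":0},{"tx":-1.8,"ty":0,"tz":0,"twist":0,"grip":0},{"tx":-1.2,"ty":0,"tz":0,"twist":0,"grip":0},{"tx":-0.6,"ty":0,"tz":0,"twist":0,"grip":0},{"tx":0,"ty":0,"tz":0,"twist":0,"grip":0},{"tx":0,"ty":0,"tz":0,"twist":0,"grip":0}]'
python3 - <<'E'
from h import *
for n in['wrist','side']:
    p=cams.snapshot(n);save(p,n[0]+'25')
o=get_obs();print(o['tool_pos'],o['ee_rot'])
im=cv2.imread('pics/s25.png');cv2.imwrite('pics/s25c.png',cv2.resize(im[240:390,290:440],None,fx=5,fy=4,interpolation=cv2.INTER_CUBIC))
im=cv2.imread('pics/w25.png');cv2.imwrite('pics/w25c.png',cv2.resize(im[200:385,270:380],None,fx=6,fy=3.2,interpolation=cv2.INTER_CUBIC))
E
```

```text
time: 28.08
tool_pos: [0.5053, 0.3915, 0.2664]
ee_rot: [3.141, -0.0, 2.871]
wrist_force: [-0.1, -0.7, -1.2]
width: 0.0395
[0.50524924 0.3915354  0.26650964] [3.14118830e+00 1.70090714e-04 2.87121528e+00]
```

View pics/s25c.png

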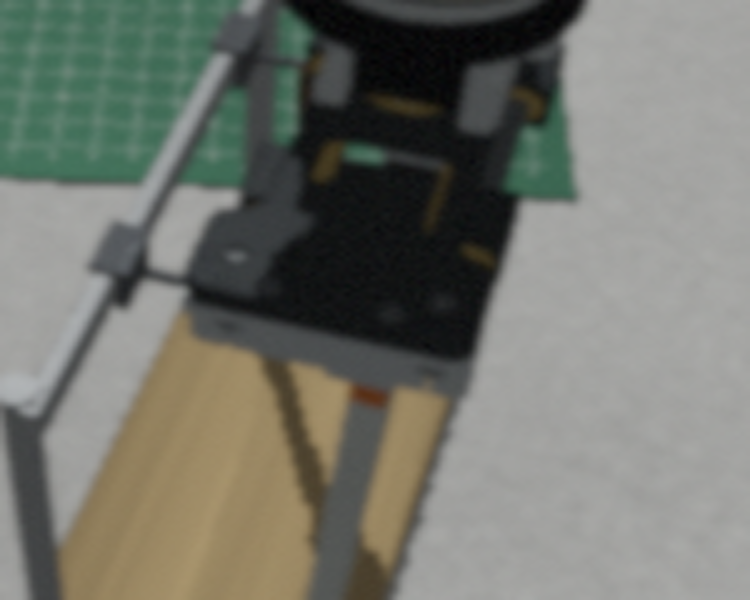

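View pics/w25c.png

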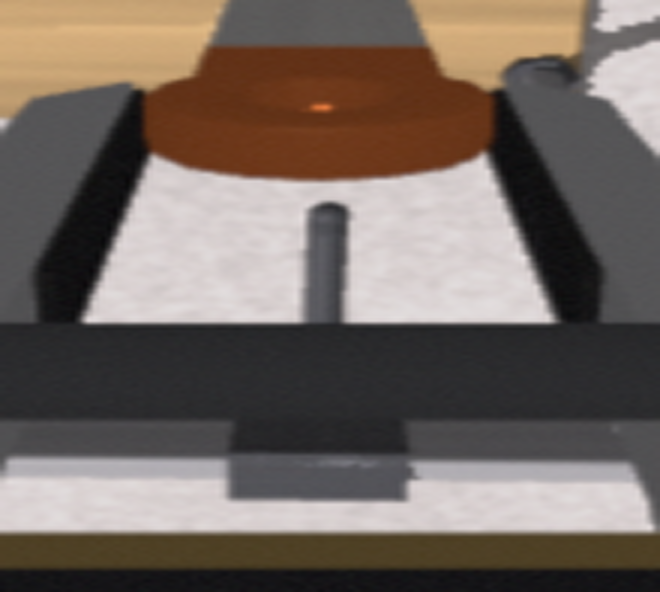

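```bash
python3 -m crank '[{"tx":-0.5,"ty":0.05,"tz":0,"twist":0,"grip":0},{"tx":-0.5,"ty":0,"tz":0,"twist":0,"grip":0},{"tx":-0.5,"ty":0,"tz":0,"twist":0,"grip":0},{"tx":0,"ty":0,"tz":0,"twist":0,"grip":0}]';python3 -m crank '[{"tx":-0.4,"ty":0,"tz":0,"twist":0,"grip":0},{"tx":-0.4,"ty":0,"tz":0,"twist":0,"grip":0},{"tx":0,"ty":0,"tz":0,"twist":0,"grip":0}]'
python3 - <<'E'
from h import *
for n in['wrist']:
    p=cams.snapshot(n);save(p,n[0]+'26')
im=cv2.imread('pics/w26.png');cv2.imwrite('pics/w26c.png',cv2.resize(im[165:385,270:380],None,fx=6,fy=2.7,interpolation=cv2.INTER_CUBIC))
E
```

```text
time: 28.68
tool_pos: [0.5208, 0.3874, 0.2659]
ee_rot: [-3.141, -0.0, 2.87]
wrist_force: [-0.7, 0.0, -0.6]
width: 0.0395
time: 29.05
tool_pos: [0.5283, 0.3854, 0.266]
ee_rot: [-3.142, -0.0, 2.87]
wrist_force: [-0.1, -0.1, -1.6]
width: 0.0395
```

View pics/w26c.png

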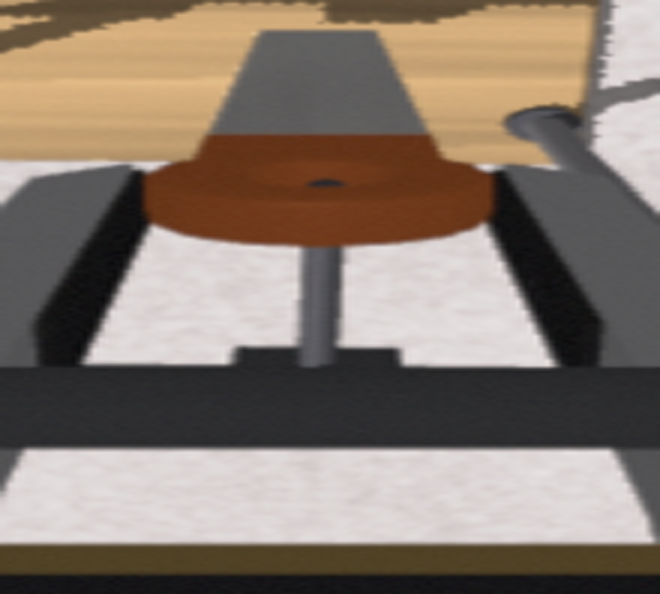

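```bash
python3 -m crank '[{"tx":-0.4,"ty":0,"tz":0,"twist":0,"grip":0},{"tx":-0.5,"ty":0,"tz":0,"twist":0,"grip":0},{"tx":-0.4,"ty":0,"tz":0,"twist":0,"grip":0},{"tx":0,"ty":0,"tz":0,"twist":0,"grip":0}]';python3 -m crank '[{"tx":-0.5,"ty":0,"tz":0,"twist":0,"grip":0},{"tx":-0.6,"ty":0,"tz":0,"twist":0,"grip":0},{"tx":-0.4,"ty":0,"tz":0,"twist":0,"grip":0},{"tx":0,"ty":0,"tz":0,"twist":0,"grip":0}]'
python3 - <<'E'
from h import *
for n in['wrist','top']:
    p=cams.snapshot(n);save(p,n[0]+'27')
im=cv2.imread('pics/w27.png');cv2.imwrite('pics/w27c.png',cv2.resize(im[165:385,270:380],None,fx=6,fy=2.7,interpolation=cv2.INTER_CUBIC))
im=cv2.imread('pics/t27.png');cv2.imwrite('pics/t27c.png',cv2.resize(im[170:270,120:250],None,fx=6,fy=6,interpolation=cv2.INTER_CUBIC))
E
```

```text
time: 29.6
tool_pos: [0.5409, 0.3819, 0.2659]
ee_rot: [-3.141, -0.0, 2.87]
wrist_force: [-0.5, -0.8, -0.1]
width: 0.0395
time: 30.1
tool_pos: [0.5553, 0.3778, 0.2659]
ee_rot: [-3.141, -0.0, 2.87]
wrist_force: [-0.1, 0.8, -1.2]
width: 0.0394
```

View pics/w27c.png

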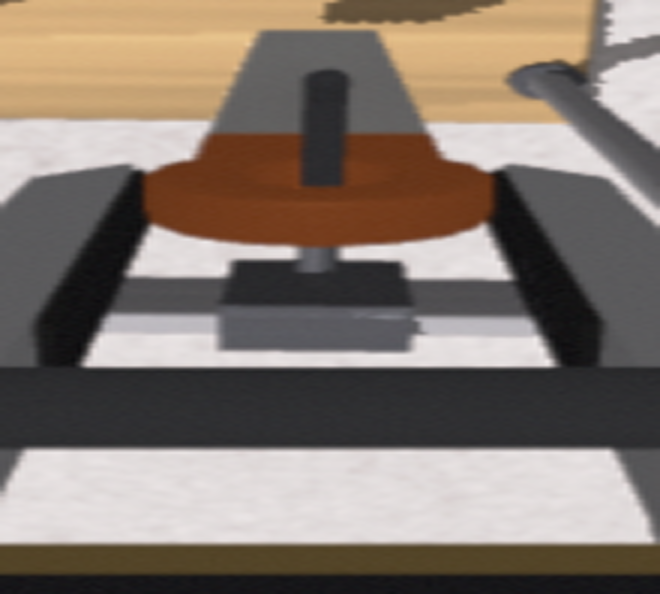

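View pics/t27c.png

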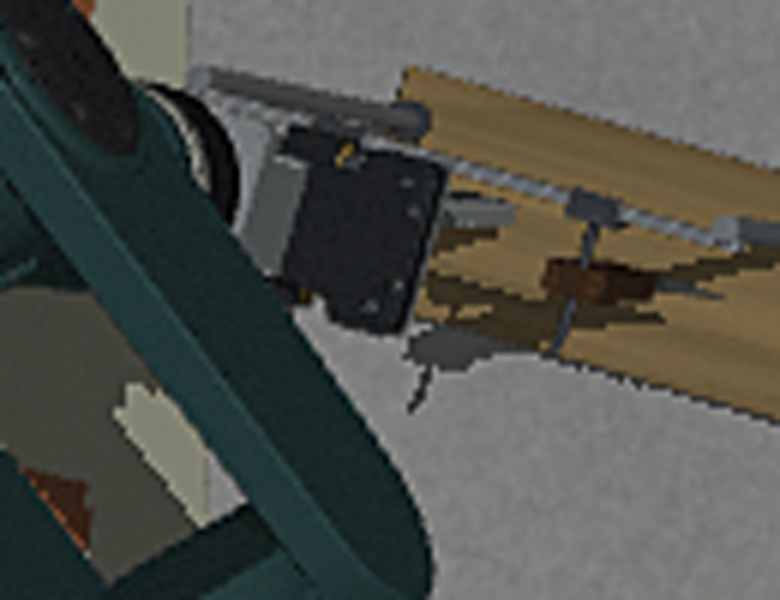

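```bash
python3 -m crank '[{"tx":0,"ty":0,"tz":0.3,"twist":0,"grip":0},{"tx":0,"ty":0,"tz":0.3,"twist":0,"grip":0},{"tx":0,"ty":0,"tz":0,"twist":0,"grip":0},{"tx":0,"ty":0,"tz":0,"twist":0,"grip":0}]';python3 -m crank '[{"tx":0,"ty":0,"tz":0.15,"twist":0,"grip":0},{"tx":0,"ty":0,"tz":0,"twist":0,"grip":0}]';python3 -m crank '[{"tx":0,"ty":0,"tz":0.1,"twist":0,"grip":0},{"tx":0,"ty":0,"tz":0,"twist":0,"grip":0}]'
```

```text
time: 30.7
tool_pos: [0.5549, 0.3781, 0.2602]
ee_rot: [3.142, -0.0, 2.871]
wrist_force: [-0.6, 0.1, -0.7]
width: 0.0391
time: 30.95
tool_pos: [0.5549, 0.378, 0.2586]
ee_rot: [-3.142, -0.0, 2.87]
wrist_force: [1.0, -0.3, -1.4]
width: 0.0389
time: 31.2
tool_pos: [0.5549, 0.378, 0.2576]
ee_rot: [-3.142, -0.0, 2.871]
wrist_force: [-0.6, -0.1, -0.8]
width: 0.039
```

```bash
python3 -m crank '[{"tx":0,"ty":0,"tz":0.1,"twist":0,"grip":0},{"tx":0,"ty":0,"tz":0,"twist":0,"grip":0}]';python3 -m crank '[{"tx":0,"ty":0,"tz":0.1,"twist":0,"grip":0},{"tx":0,"ty":0,"tz":0,"twist":0,"grip":0}]'
```

```text
time: 31.45
tool_pos: [0.555, 0.378, 0.2567]
ee_rot: [3.141, 0.0, 2.87]
wrist_force: [-0.4, -0.4, -1.5]
width: 0.0393
time: 31.7
tool_pos: [0.555, 0.3781, 0.2565]
ee_rot: [3.141, 0.001, 2.871]
wrist_force: [0.1, -0.4, 0.9]
width: 0.0389
```

```bash
python3 -m crank '[{"tx":0,"ty":0,"tz":0.05,"twist":0,"grip":0.42},{"tx":0,"ty":0,"tz":0,"twist":0,"grip":0.43},{"tx":0,"ty":0,"tz":0,"twist":0,"grip":0.45},{"tx":0,"ty":0,"tz":0,"twist":0,"grip":0.5},{"tx":0,"ty":0,"tz":0,"twist":0,"grip":0.6},{"tx":0,"ty":0,"tz":0,"twist":0,"grip":0.7},{"tx":0,"ty":0,"tz":0,"twist":0,"grip":0.7},{"tx":0,"ty":0,"tz":0,"twist":0,"grip":0.7},{"tx":0,"ty":0,"tz":0,"twist":0,"grip":0.7}]'
python3 - <<'E'
from h import *
for n in['wrist','side']:
    p=cams.snapshot(n);save(p,n[0]+'28')
im=cv2.imread('pics/w28.png');a=cv2.resize(im[165:385,250:400],None,fx=4,fy=2.7);im=cv2.imread('pics/s28.png');cv2.imwrite('pics/s28c.png',cv2.resize(im[250:400,270:420],None,fx=5,fy=4,interpolation=cv2.INTER_CUBIC));cv2.imwrite('pics/w28c.png',a)
E
```

```text
time: 32.83
tool_pos: [0.555, 0.3781, 0.2553]
ee_rot: [3.141, 0.0, 2.871]
wrist_force: [0.1, 0.1, 0.2]
width: 0.0662
```

View pics/w28c.png

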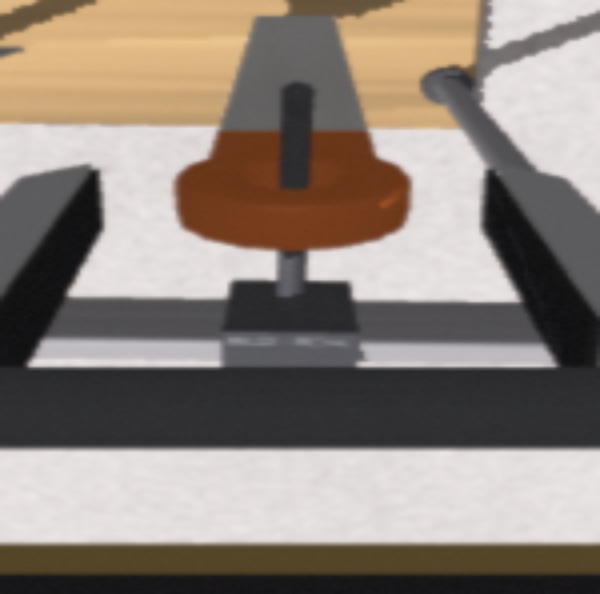

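View pics/s28c.png

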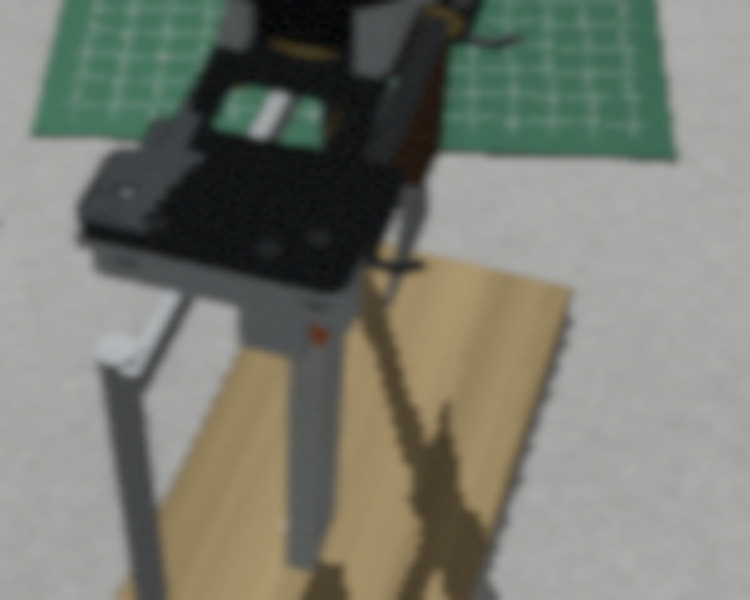

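```bash
python3 -m crank '[{"tx":0,"ty":0,"tz":-1,"twist":0,"grip":0.7},{"tx":0,"ty":0,"tz":-2,"twist":0,"grip":0.7},{"tx":0,"ty":0,"tz":-3,"twist":0,"grip":0.7},{"tx":0,"ty":0,"tz":-4,"twist":0,"grip":0.7},{"tx":0,"ty":0,"tz":-2,"twist":0,"grip":0.7},{"tx":4,"ty":0,"tz":0,"twist":0,"grip":0.7},{"tx":5,"ty":0,"tz":0,"twist":0,"grip":0.7},{"tx":5,"ty":0,"tz":0,"twist":0,"grip":0.7},{"tx":5,"ty":0,"tz":0,"twist":0,"grip":0.7},{"tx":0,"ty":0,"tz":0,"twist":0,"grip":0.7},{"tx":0,"ty":0,"tz":0,"twist":0,"grip":0.7}]'
python3 - <<'E'
from h import *
for n in['top','side']:
    p=cams.snapshot(n);save(p,n[0]+'29')
im=cv2.imread('pics/t29.png');cv2.imwrite('pics/t29c.png',cv2.resize(im[100:270,120:290],None,fx=3.5,fy=3.5,interpolation=cv2.INTER_CUBIC))
print(get_obs()['time'])
E
```

```text
time: 34.3
tool_pos: [0.3722, 0.4289, 0.3759]
ee_rot: [3.14, 0.001, 2.871]
wrist_force: [1.2, -0.4, -0.3]
width: 0.0659
34.4
```

View pics/s29.png

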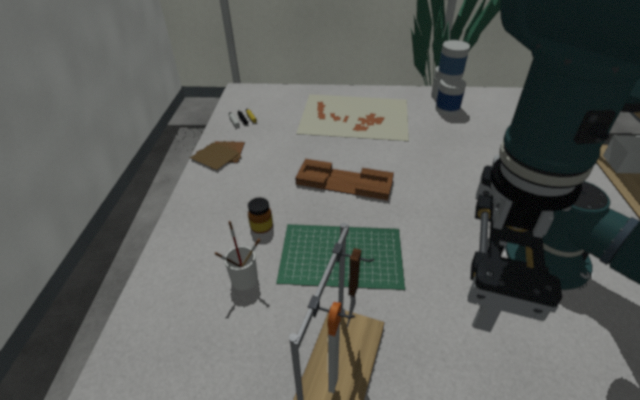

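View pics/t29c.png

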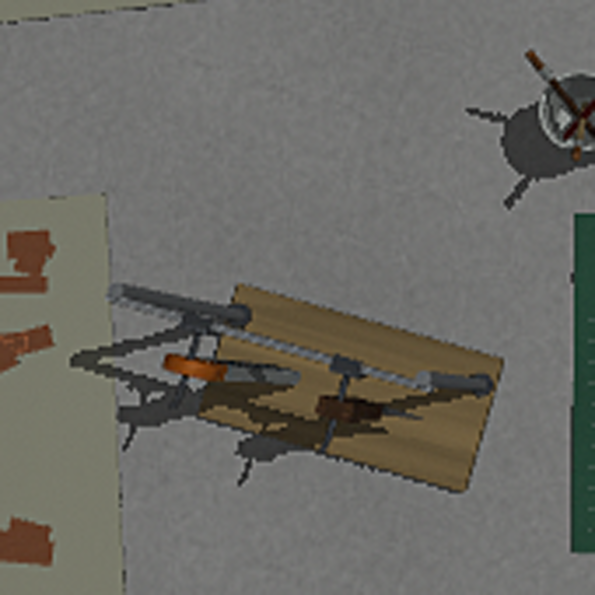

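The straightedge hangs on the free hook: its orange eye is at about (334, 312) in the side picture, with the bar straight below. The scraper at (354, 272), the jar and the pot are where they were, and the gripper is well clear. I am handing the job in.

```bash
python3 -m crank '[{"tx":0,"ty":0,"tz":0,"twist":0,"grip":0.7},{"tx":0,"ty":0,"tz":0,"twist":0,"grip":0.7},{"tx":0,"ty":0,"tz":0,"twist":0,"grip":0.7},{"tx":0,"ty":0,"tz":0,"twist":0,"grip":0.7}]'; python3 -c "
from bench import ticket;print(ticket.close_job())"
```

```text
time: 34.9
tool_pos: [0.3721, 0.4289, 0.3751]
ee_rot: [-3.142, -0.0, 2.87]
wrist_force: [0.3, -0.5, -0.7]
width: 0.0654
the job is handed in; nothing more can be done
None
```

The straightedge is hanging by its eye on the free hook, and I handed the job in at about 35 s of the 72 s allowed. No verdict is reported.

- **Lift and lay down:** I lifted it from the tray by the finger gap, laid it flat on the mat until the wrist force showed contact, and let go.
- **Swing to plumb:** I took it again by the eye, raised it and eased the grip. It stuck about 8° short of plumb, and a 1 cm back-and-forth shake brought it to about 2°. I then clamped it firmly again.
- **Hang:** I threaded the eye over the free hook, lowered it until the hook took the weight, opened the gripper and backed away.

**Last checks:** the final side and top pictures show it hanging on the hook. The scraper, jar and pot looked unmoved, and the gripper was clear and touching nothing.

**What disagreed:**
- **Failed grasps:** my first two attempts in the tray closed on air above the bar. The fingertips turned out to be about 24–30 mm behind the reported tool point, not 11 mm ahead of it as the task text says. I worked with that measured offset from then on.
- **Early sag:** after the lift by the eye, the bar had already sagged about 30° at the fixed grip force, before I eased it.
- **Detector on the top view:** with the bar in the gripper near the rack, the two best matches for the straightedge were on other things, one of them the brush pot. I relied on the pictures and on positions worked out from the calibration instead.

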